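# Firebrick heat shield and welding remote

## Task

Build a heat-shield wall on the hearth plate from all the cream firebricks: four end to end on the white outlines, the rest laid on top in staggered courses, each centred over the joint between two bricks below and in line with the wall. Once the wall stands, turn the orange dial of the blue welding remote until its white pointer is at the red index mark. Leave the grey dial, the spray can and the jar alone, and leave the wall standing.

Things in the scene. Friction and masses are not known exactly. Their poses are not given: they have to be found in the camera images.
- brick1: a loose cream firebrick, 110 mm long with a square section of 48 x 48 mm, about 0.2 kg; its origin is its centre and its x axis runs along the length. Any long side may lie down. It starts lying flat on the bench or on the 12 mm plywood board, where it may lie on another brick. All bricks are alike; some may be absent (None)
- brick2: a loose cream firebrick, 110 mm long with a square section of 48 x 48 mm, about 0.2 kg; its origin is its centre and its x axis runs along the length. Any long side may lie down. It starts lying flat on the bench or on the 12 mm plywood board, where it may lie on another brick. All bricks are alike; some may be absent (None)
- brick3: a loose cream firebrick, 110 mm long with a square section of 48 x 48 mm, about 0.2 kg; its origin is its centre and its x axis runs along the length. Any long side may lie down. It starts lying flat on the bench or on the 12 mm plywood board, where it may lie on another brick. All bricks are alike; some may be absent (None)
- brick4: a loose cream firebrick, 110 mm long with a square section of 48 x 48 mm, about 0.2 kg; its origin is its centre and its x axis runs along the length. Any long side may lie down. It starts lying flat on the bench or on the 12 mm plywood board, where it may lie on another brick. All bricks are alike; some may be absent (None)
- brick5: a loose cream firebrick, 110 mm long with a square section of 48 x 48 mm, about 0.2 kg; its origin is its centre and its x axis runs along the length. Any long side may lie down. It starts lying flat on the bench or on the 12 mm plywood board, where it may lie on another brick. All bricks are alike; some may be absent (None)
- brick6: a loose cream firebrick, 110 mm long with a square section of 48 x 48 mm, about 0.2 kg; its origin is its centre and its x axis runs along the length. Any long side may lie down. It starts lying flat on the bench or on the 12 mm plywood board, where it may lie on another brick. All bricks are alike; some may be absent (None)
- brick7: a loose cream firebrick, 110 mm long with a square section of 48 x 48 mm, about 0.2 kg; its origin is its centre and its x axis runs along the length. Any long side may lie down. It starts lying flat on the bench or on the 12 mm plywood board, where it may lie on another brick. All bricks are alike; some may be absent (None)
- brick8: a loose cream firebrick, 110 mm long with a square section of 48 x 48 mm, about 0.2 kg; its origin is its centre and its x axis runs along the length. Any long side may lie down. It starts lying flat on the bench or on the 12 mm plywood board, where it may lie on another brick. All bricks are alike; some may be absent (None)
- low_1 (a point): where the centre of a brick comes to lie: place 1 of 4 in the bottom course, counted from the robot's left (+y) to its right. Its x axis runs along the wall. White outlines on the fixed dark steel hearth plate (470 x 78 x 6 mm) mark the four bottom places; their centres are 115 mm apart (a 5 mm joint) and 30 mm above the bench
- low_2 (a point): where the centre of a brick comes to lie: place 2 of 4 in the bottom course, counted from the robot's left (+y) to its right. Its x axis runs along the wall. White outlines on the fixed dark steel hearth plate (470 x 78 x 6 mm) mark the four bottom places; their centres are 115 mm apart (a 5 mm joint) and 30 mm above the bench
- low_3 (a point): where the centre of a brick comes to lie: place 3 of 4 in the bottom course, counted from the robot's left (+y) to its right. Its x axis runs along the wall. White outlines on the fixed dark steel hearth plate (470 x 78 x 6 mm) mark the four bottom places; their centres are 115 mm apart (a 5 mm joint) and 30 mm above the bench
- low_4 (a point): where the centre of a brick comes to lie: place 4 of 4 in the bottom course, counted from the robot's left (+y) to its right. Its x axis runs along the wall. White outlines on the fixed dark steel hearth plate (470 x 78 x 6 mm) mark the four bottom places; their centres are 115 mm apart (a 5 mm joint) and 30 mm above the bench
- second_1 (a point): where the centre of a brick comes to lie: place 1 of 3 in the second course, over the joint between places 1 and 2 of the course below. Its x axis runs along the wall. Nothing is drawn here: it lies 48 mm above the bottom places
- second_2 (a point): where the centre of a brick comes to lie: place 2 of 3 in the second course, over the joint between places 2 and 3 of the course below. Its x axis runs along the wall. Nothing is drawn here: it lies 48 mm above the bottom places
- second_3 (a point): where the centre of a brick comes to lie: place 3 of 3 in the second course, over the joint between places 3 and 4 of the course below. Its x axis runs along the wall. Nothing is drawn here: it lies 48 mm above the bottom places
- top_1 (a point): where the centre of a brick comes to lie: place 1 of 2 in the third course, over the joint between places 1 and 2 of the course below. Its x axis runs along the wall. Nothing is drawn here: it lies 96 mm above the bottom places
- top_2 (a point): where the centre of a brick comes to lie: place 2 of 2 in the third course, over the joint between places 2 and 3 of the course below. Its x axis runs along the wall. Nothing is drawn here: it lies 96 mm above the bottom places
- dial_grip (a point): centre of the orange bar grip (50 x 15 mm, 30 mm high) of the dial to be set, on the dial's upright axis. The dial sits on top of the blue welding remote, a fixed box 225 x 120 x 70 mm lying face up; the grip stands 80 to 110 mm above the bench, on a round black skirt of 29 mm radius whose top is 80 mm above the bench. The point's x axis points along the bar to the dial's white pointer
- dial_pointer (a point): the reading point of the orange dial's white pointer, 40 mm from the dial's axis; it turns with the dial
- index_mark (a point): the red index mark on the scale round the orange dial, 40 mm from the same axis; it stays where it is
- dial (a joint): angle of the orange dial in rad, growing anticlockwise seen from above; 0 when the pointer points along the box's own long axis (away from the robot), stops at -2.7 and +2.7. It turns with light friction (about 0.04 N m) and stays where it is left. The index mark always lies between the stops
- spray_can_mid (a point): bystander: upright spray can, 64 mm across and 180 mm tall, this point half-way up
- jar_mid (a point): bystander: upright jar, 70 mm across and 90 mm tall, this point half-way up
- other_dial_pointer (a point): the reading point of the white pointer of the second, grey dial on the same remote, 40 mm from its axis, which lies 110 mm from the orange dial's axis; leave this dial as it is
Not all that is in view belongs to the job. What is shaped like the brick3 but pink is not meant. What is shaped like the brick1 but yellow is not meant.

How it is judged:
On the way, in this order (a step that is already met when the one before it is completed fails the run):
1. all the bricks stand in the wall, released ((distance between brick1 and low_1 below 0.018 m or distance between brick1 and low_2 below 0.018 m or distance between brick1 and low_3 below 0.018 m or distance between brick1 and low_4 below 0.018 m or distance between brick1 and second_1 below 0.018 m or distance between brick1 and second_2 below 0.018 m or distance between brick1 and second_3 below 0.018 m or distance between brick1 and top_1 below 0.018 m or distance between brick1 and top_2 below 0.018 m) and (distance between brick2 and low_1 below 0.018 m or distance between brick2 and low_2 below 0.018 m or distance between brick2 and low_3 below 0.018 m or distance between brick2 and low_4 below 0.018 m or distance between brick2 and second_1 below 0.018 m or distance between brick2 and second_2 below 0.018 m or distance between brick2 and second_3 below 0.018 m or distance between brick2 and top_1 below 0.018 m or distance between brick2 and top_2 below 0.018 m) and (distance between brick3 and low_1 below 0.018 m or distance between brick3 and low_2 below 0.018 m or distance between brick3 and low_3 below 0.018 m or distance between brick3 and low_4 below 0.018 m or distance between brick3 and second_1 below 0.018 m or distance between brick3 and second_2 below 0.018 m or distance between brick3 and second_3 below 0.018 m or distance between brick3 and top_1 below 0.018 m or distance between brick3 and top_2 below 0.018 m) and (distance between brick4 and low_1 below 0.018 m or distance between brick4 and low_2 below 0.018 m or distance between brick4 and low_3 below 0.018 m or distance between brick4 and low_4 below 0.018 m or distance between brick4 and second_1 below 0.018 m or distance between brick4 and second_2 below 0.018 m or distance between brick4 and second_3 below 0.018 m or distance between brick4 and top_1 below 0.018 m or distance between brick4 and top_2 below 0.018 m) and (distance between brick5 and low_1 below 0.018 m or distance between brick5 and low_2 below 0.018 m or distance between brick5 and low_3 below 0.018 m or distance between brick5 and low_4 below 0.018 m or distance between brick5 and second_1 below 0.018 m or distance between brick5 and second_2 below 0.018 m or distance between brick5 and second_3 below 0.018 m or distance between brick5 and top_1 below 0.018 m or distance between brick5 and top_2 below 0.018 m) and (distance between brick6 and low_1 below 0.018 m or distance between brick6 and low_2 below 0.018 m or distance between brick6 and low_3 below 0.018 m or distance between brick6 and low_4 below 0.018 m or distance between brick6 and second_1 below 0.018 m or distance between brick6 and second_2 below 0.018 m or distance between brick6 and second_3 below 0.018 m or distance between brick6 and top_1 below 0.018 m or distance between brick6 and top_2 below 0.018 m) and (distance between brick7 and low_1 below 0.018 m or distance between brick7 and low_2 below 0.018 m or distance between brick7 and low_3 below 0.018 m or distance between brick7 and low_4 below 0.018 m or distance between brick7 and second_1 below 0.018 m or distance between brick7 and second_2 below 0.018 m or distance between brick7 and second_3 below 0.018 m or distance between brick7 and top_1 below 0.018 m or distance between brick7 and top_2 below 0.018 m) and (distance between brick8 and low_1 below 0.018 m or distance between brick8 and low_2 below 0.018 m or distance between brick8 and low_3 below 0.018 m or distance between brick8 and low_4 below 0.018 m or distance between brick8 and second_1 below 0.018 m or distance between brick8 and second_2 below 0.018 m or distance between brick8 and second_3 below 0.018 m or distance between brick8 and top_1 below 0.018 m or distance between brick8 and top_2 below 0.018 m) and distance between any of brick1, brick2, brick3, brick4, brick5, brick6, brick7, brick8 and low_1 below 0.018 m and distance between any of brick1, brick2, brick3, brick4, brick5, brick6, brick7, brick8 and low_2 below 0.018 m and distance between any of brick1, brick2, brick3, brick4, brick5, brick6, brick7, brick8 and low_3 below 0.018 m and distance between any of brick1, brick2, brick3, brick4, brick5, brick6, brick7, brick8 and low_4 below 0.018 m and angle between the x axis of each of brick1, brick2, brick3, brick4, brick5, brick6, brick7, brick8 and the x axis of low_2, either way round below 0.15 rad and contact force between the fingers and brick1 below 0.5 N and contact force between the fingers and brick2 below 0.5 N and contact force between the fingers and brick3 below 0.5 N and contact force between the fingers and brick4 below 0.5 N and contact force between the fingers and brick5 below 0.5 N and contact force between the fingers and brick6 below 0.5 N and contact force between the fingers and brick7 below 0.5 N and contact force between the fingers and brick8 below 0.5 N and linear speed of each of brick1, brick2, brick3, brick4, brick5, brick6, brick7, brick8 below 0.03 m/s), for 0.3 s.
2. then the orange dial's pointer is at the red index (horizontal distance between dial_pointer and index_mark below 0.006 m), for 0.2 s.
At the end, for the whole second after the job is handed in: Every brick present lies in one of the nine places of the wall (centre within 18 mm, in line within 0.15 rad), the four bottom places are filled, all bricks are at rest, and the orange dial's pointer is within 6 mm (about 9 degrees) of the red index mark ((distance between brick1 and low_1 below 0.018 m or distance between brick1 and low_2 below 0.018 m or distance between brick1 and low_3 below 0.018 m or distance between brick1 and low_4 below 0.018 m or distance between brick1 and second_1 below 0.018 m or distance between brick1 and second_2 below 0.018 m or distance between brick1 and second_3 below 0.018 m or distance between brick1 and top_1 below 0.018 m or distance between brick1 and top_2 below 0.018 m) and (distance between brick2 and low_1 below 0.018 m or distance between brick2 and low_2 below 0.018 m or distance between brick2 and low_3 below 0.018 m or distance between brick2 and low_4 below 0.018 m or distance between brick2 and second_1 below 0.018 m or distance between brick2 and second_2 below 0.018 m or distance between brick2 and second_3 below 0.018 m or distance between brick2 and top_1 below 0.018 m or distance between brick2 and top_2 below 0.018 m) and (distance between brick3 and low_1 below 0.018 m or distance between brick3 and low_2 below 0.018 m or distance between brick3 and low_3 below 0.018 m or distance between brick3 and low_4 below 0.018 m or distance between brick3 and second_1 below 0.018 m or distance between brick3 and second_2 below 0.018 m or distance between brick3 and second_3 below 0.018 m or distance between brick3 and top_1 below 0.018 m or distance between brick3 and top_2 below 0.018 m) and (distance between brick4 and low_1 below 0.018 m or distance between brick4 and low_2 below 0.018 m or distance between brick4 and low_3 below 0.018 m or distance between brick4 and low_4 below 0.018 m or distance between brick4 and second_1 below 0.018 m or distance between brick4 and second_2 below 0.018 m or distance between brick4 and second_3 below 0.018 m or distance between brick4 and top_1 below 0.018 m or distance between brick4 and top_2 below 0.018 m) and (distance between brick5 and low_1 below 0.018 m or distance between brick5 and low_2 below 0.018 m or distance between brick5 and low_3 below 0.018 m or distance between brick5 and low_4 below 0.018 m or distance between brick5 and second_1 below 0.018 m or distance between brick5 and second_2 below 0.018 m or distance between brick5 and second_3 below 0.018 m or distance between brick5 and top_1 below 0.018 m or distance between brick5 and top_2 below 0.018 m) and (distance between brick6 and low_1 below 0.018 m or distance between brick6 and low_2 below 0.018 m or distance between brick6 and low_3 below 0.018 m or distance between brick6 and low_4 below 0.018 m or distance between brick6 and second_1 below 0.018 m or distance between brick6 and second_2 below 0.018 m or distance between brick6 and second_3 below 0.018 m or distance between brick6 and top_1 below 0.018 m or distance between brick6 and top_2 below 0.018 m) and (distance between brick7 and low_1 below 0.018 m or distance between brick7 and low_2 below 0.018 m or distance between brick7 and low_3 below 0.018 m or distance between brick7 and low_4 below 0.018 m or distance between brick7 and second_1 below 0.018 m or distance between brick7 and second_2 below 0.018 m or distance between brick7 and second_3 below 0.018 m or distance between brick7 and top_1 below 0.018 m or distance between brick7 and top_2 below 0.018 m) and (distance between brick8 and low_1 below 0.018 m or distance between brick8 and low_2 below 0.018 m or distance between brick8 and low_3 below 0.018 m or distance between brick8 and low_4 below 0.018 m or distance between brick8 and second_1 below 0.018 m or distance between brick8 and second_2 below 0.018 m or distance between brick8 and second_3 below 0.018 m or distance between brick8 and top_1 below 0.018 m or distance between brick8 and top_2 below 0.018 m) and distance between any of brick1, brick2, brick3, brick4, brick5, brick6, brick7, brick8 and low_1 below 0.018 m and distance between any of brick1, brick2, brick3, brick4, brick5, brick6, brick7, brick8 and low_2 below 0.018 m and distance between any of brick1, brick2, brick3, brick4, brick5, brick6, brick7, brick8 and low_3 below 0.018 m and distance between any of brick1, brick2, brick3, brick4, brick5, brick6, brick7, brick8 and low_4 below 0.018 m and angle between the x axis of each of brick1, brick2, brick3, brick4, brick5, brick6, brick7, brick8 and the x axis of low_2, either way round below 0.15 rad and linear speed of each of brick1, brick2, brick3, brick4, brick5, brick6, brick7, brick8 below 0.03 m/s and horizontal distance between dial_pointer and index_mark below 0.006 m); the robot touches nothing.
It fails at once if the grey dial is turned by more than 0.2 rad from its start (distance of other_dial_pointer from where it was at the start of the episode above 0.008 m).
It fails at once if the spray can is displaced by more than 40 mm (distance of spray_can_mid from where it was at the start of the episode above 0.04 m).
It fails at once if the jar is displaced by more than 40 mm (distance of jar_mid from where it was at the start of the episode above 0.04 m).
Of brick1, brick2, brick3, brick7, brick8 only 3 to 5 are there at a start; the rules pass over those that are not, and their reading is None.
At some moment in a run one of brick1, brick2, brick3, brick4, brick5, brick6, brick7, brick8 may be knocked a few centimetres aside while the robot is not near it.
Once in a run the grip may slacken for a moment while it holds something.
It also fails if it takes over 210 s, if anything falls off the work surface, if the arm or the gripper's body presses on something with over 40 N, if the wrist force passes 120 N, or if a joint passes its speed limit or range.

## Robot

A 6-joint arm with a two-finger parallel gripper is mounted at the origin on the work surface. World frame = base frame: x ahead of the robot, y to its left, z up, the work surface at z = 0. Lengths are in m, angles in rad, forces in N, time in s.
With the tool pointing down it reaches from about 0.3 to 0.775 m from the base axis. Payload 14.6 kg.
Tool frame: the origin (TCP) lies on the centre line of the jaws, within the pads' length; the fingertips stand 19 mm ahead of it and the grasp point (between the pads) is the TCP; z points along the fingers, y is the direction in which the jaws open and shut (so a half turn about z gives the same grasp; the last joint's range is limited). The gripper opens to 94 mm and grips with 3 to 60 N. Pads are 16 mm wide; open, the fingers measure 119 mm over their backs; the gripper's body (75 mm by 177 mm) begins 78 mm behind the grasp point.
Start: joints at [-1.404, 0.3, 1.521, -0, 1.321, -0.067], TCP at [0.127, -0.535, 0.188] pointing down, gripper open.
Joint ranges: [-3.03, 3.03], [-0.79, 2.21], [0.23, 2.52], [-1.04, 4.18], [0, 3.07], [-2.55, 2.55]. Speed limits (rad/s): [2.22, 2.22, 2.57, 3.14, 3.14, 3.14].

## Interface

Orientations are given as [roll, pitch, yaw] about the fixed x, y, z axes, in that order (R = Rz(yaw) Ry(pitch) Rx(roll)).
In Python, from station import ctrl gives the robot as it stands. The module is installed in compiled form; this text tells all that it offers.
- The arm moves only by the shell command python3 -m creep 'ROWS' [FORCE]. ROWS is a JSON object of lists of equal length, an entry for each row: "translation": the shift along the world's x, y, z in mm, a list of three; "yaw": the turn about the world's z in rad; "gripper": the closure in counts, from 0 (fully open) to 255 (shut). A call has 1 to 5 rows; each row is the pose to reach, as a shift and turn from the pose measured when the call began; what a row does not reach only later rows make up. A row lasts 1/12 s, in which the tool goes at most 41.7 mm and 7.16 degrees, less where a joint would pass 70% of its speed; a pose out of reach is approached as far as the arm can. A call with a gripper value outside its range is refused whole. The fingers move at their own pace and stop on an object; FORCE is the grip in N (left out, the last holds). Time passes only in rows, so rows that repeat a pose let the fingers close. It gives the time, the measured TCP pose, the force and the opening at its end, in the units of the state.
- ctrl.get_obs(): the state, without advancing time (a new reading comes with each control period).
- ctrl.camera(name): name is "scene" or "side" or "wrist"; returns a dict with "pixels" (480x640x3 uint8, red, green, blue), "depth" (480x640 float32, m along the optical axis (not along the pixel's ray), 0 where there is no reading), "fx", "fy", "cx", "cy" (pixels), "R" (3x3) and "t" (3): a world point X has camera coordinates R X + t; the wrist camera has in their place "tool_from_camera" (4x4, takes a point from camera to tool coordinates, whose origin is the TCP and whose axes are the flange's). Camera axes: x right, y down, z forward; pixel columns grow to the right and rows downward; lengths in m; the calibration is good to about 2 mm. A picture is of the moment at which its call begins: read the wrist's pose just before it.
- ctrl.hand_in(): hands the job in, once; it reports no verdict.
The state is a dict: "time_s": time; "qpos": joint angles; "joint_vel": joint speeds; "tau": joint torques, N m; "ee_pos": TCP position; "eef_rot": TCP orientation; "force": force on the tool from outside, world axes, zero at the start; "moment": the same for the moment, N m; "grip_width": finger opening in m.
Only numpy, scipy, OpenCV 4.12 (cv2) and the standard library are available. Lean on these libraries where they do the work, as an engineer would, in place of code of your own. Each camera call takes 0.05 s, during which the arm holds its last target. There are 200 camera calls.

## Working session

There is one attempt and no reset: what is moved stays moved. The work goes in short steps, Python scripts to look and compute and a shell command to move; the robot and the scene stay as the last step left them, time stands still between calls to the robot, and variables do not carry over. Pictures are saved under pics/ and viewed, about 12 in all and at most 16, crops included, and the job is handed in when it is done.

```bash
mkdir -p pics; cat > h.py <<'E'
import numpy as np, cv2
from station import ctrl
from scipy.spatial.transform import Rotation as Ro
def shot(name,fn=None):
    o=ctrl.get_obs(); c=ctrl.camera(name)
    d=c["depth"]; v,u=np.mgrid[0:480,0:640]
    P=np.stack([(u-c["cx"])/c["fx"]*d,(v-c["cy"])/c["fy"]*d,d],-1)
    if name=="wrist":
        T=np.array(c["tool_from_camera"]); Rt=Ro.from_euler('xyz',o["eef_rot"]).as_matrix()
        W=(P@T[:3,:3].T+T[:3,3])@Rt.T+np.array(o["ee_pos"])
    else:
        W=(P-np.array(c["t"]))@np.array(c["R"])
    W[d==0]=np.nan
    if fn: cv2.imwrite("pics/"+fn,c["pixels"][:,:,::-1])
    return c["pixels"],W,c
E
python3 - <<'E'
from h import *
for n in("scene","side"):
    im,W,c=shot(n,n+"0.png"); np.savez(n+"0.npz",im=im,W=W)
    print(n,-np.array(c["R"]).T@np.array(c["t"]))
print(ctrl.get_obs())
E
```

```text
scene [1.53899149 0.64512848 1.15151999]
side [ 0.25875984 -0.98007184  0.89909637]
{'time_s': 0.1, 'qpos': array([-1.40358023e+00,  3.00422326e-01,  1.52151495e+00, -7.42869947e-06,
        1.32069159e+00, -6.65810288e-02]), 'joint_vel': array([ 0.00127845, -0.00210491, -0.00164813,  0.00025301, -0.00014244,
        0.00193612]), 'tau': array([ 1.02365553e-03, -5.32646406e+01, -3.53282690e+01,  7.08797760e-02,
        2.34999123e-02, -4.68025814e-05]), 'ee_pos': array([ 0.12738365, -0.53478781,  0.18754107]), 'eef_rot': array([-3.14055826e+00, -6.17613781e-05,  2.33798935e-01]), 'force': array([-0.37394737,  0.39632046, -0.11659199]), 'moment': array([ 0.05726116, -0.02707126, -0.00630689]), 'grip_width': 0.09422065587186497}
```

View pics/scene0.png

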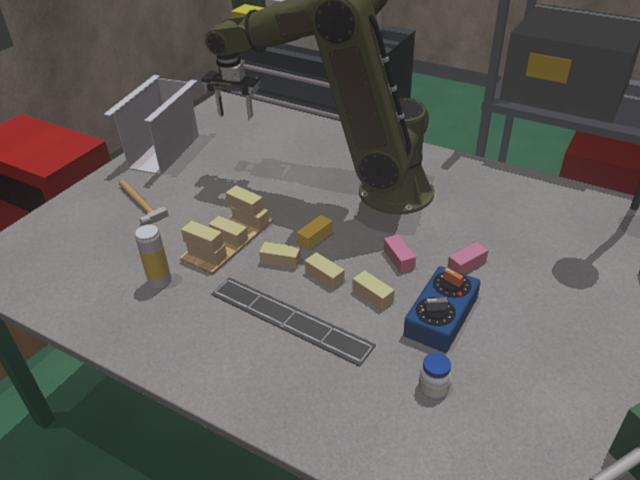

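View pics/side0.png

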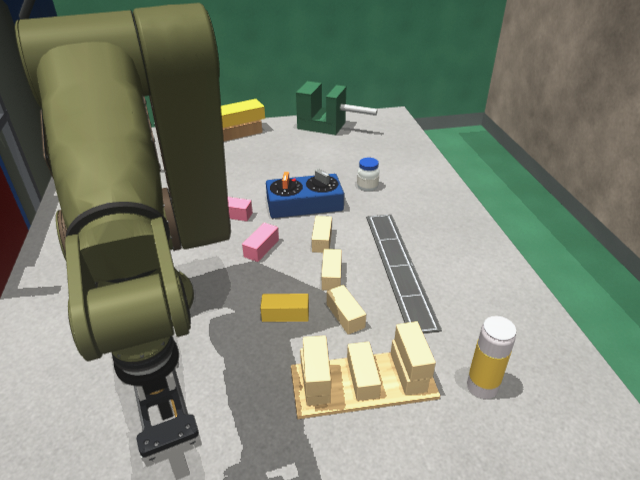

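Scene view shows the plate around (290,318), three cream bricks on the bench at (280,257), (325,270) and (373,290), and board stacks at (203,245), (229,232) and (245,205). The look-alikes are pink (400,253) and (468,258), and yellow (315,232). The dial is orange at (455,280) and grey at (437,305). Next I'll measure the top faces.

```bash
cat > m.py <<'E'
from h import *
def tops(data,verbose=True):
    # data: list of (im,W); merged XY raster of cream points per height level
    out=[]
    for zt in (0.048,0.054,0.060,0.102,0.108,0.150):
        pass
    R=np.zeros((800,900),np.float32); 
    for im,W in data:
        hsv=cv2.cvtColor(im,cv2.COLOR_RGB2HSV)
        H,S,V=[hsv[...,i].astype(int) for i in range(3)]
        m=(H>17)&(H<35)&(S>30)&(S<125)&(V>90)&np.isfinite(W[...,2])
        p=W[m]; p=p[(p[:,2]>0.036)&(p[:,0]>0.05)&(p[:,0]<0.85)&(abs(p[:,1])<0.6)]
        i=(p[:,0]*1000).astype(int); j=((p[:,1]+0.45)*1000).astype(int)
        ok=(i>0)&(i<800)&(j>=0)&(j<900); np.maximum.at(R,(i[ok],j[ok]),p[ok,2])
    for lo,hi in ((.042,.054),(.0545,.068),(.09,.106),(.1065,.118),(.14,.156)):
        m=((R>lo)&(R<hi)).astype(np.uint8)
        m=cv2.morphologyEx(m,cv2.MORPH_CLOSE,np.ones((5,5))); m=cv2.morphologyEx(m,cv2.MORPH_OPEN,np.ones((11,11)))
        n,l,s,c=cv2.connectedComponentsWithStats(m)
        for k in range(1,n):
            if s[k,4]<1200: continue
            pts=np.argwhere(l==k).astype(np.float32)
            (x,y),(a,b),an=cv2.minAreaRect(pts); 
            if a<b: an+=90; a,b=b,a
            an=(an+90)%180-90
            zz=np.median(R[(l==k)&(R>0)])
            out.append((x/1000,y/1000-.45,zz,an,a,b,s[k,4]))
            if verbose: print("x %.3f y %.3f ztop %.3f long-axis %.1f deg  %.0fx%.0f area %d"%out[-1])
    return out
E
python3 - <<'E'
from m import *
D=[]
for n in("scene","side"):
    z=np.load(n+"0.npz"); D.append((z["im"],z["W"])); print(n); tops([D[-1]])
print("both");tops(D)
# plate: outline pixel corners & dark region
im,W=D[0]
for n,px in dict(can=(150,235),jar=(436,362),grip=(455,277),gpt=(437,304)).items(): print(n,W[px[1],px[0]].round(3))
for k in (0,1):
    im,W=D[k]; hsv=cv2.cvtColor(im,cv2.COLOR_RGB2HSV)
    m=(W[...,2]>0.003)&(W[...,2]<.010)&(hsv[...,2]<110)&(W[...,0]>.45)&(W[...,0]<.85)&(abs(W[...,1])<.4)
    m=cv2.morphologyEx(m.astype(np.uint8),cv2.MORPH_OPEN,np.ones((3,3)))
    n,l,s,c=cv2.connectedComponentsWithStats(m)
    P=W[m>0][:,:2].astype(np.float32); print("plate",k,len(P),cv2.minAreaRect(P))
for k,(x0,y0,x1,y1) in enumerate([(395,250,495,355),(255,160,355,220)]):
    c=D[k][0][y0:y1,x0:x1,::-1]; cv2.imwrite(f"pics/d{k}.png",cv2.resize(c,None,fx=5,fy=5,interpolation=cv2.INTER_CUBIC))
E
```

```text
scene
side
x 0.475 y -0.149 ztop 0.049 long-axis -75.7 deg  110x48 area 4539
x 0.467 y -0.337 ztop 0.061 long-axis 86.5 deg  110x47 area 4991
x 0.370 y -0.342 ztop 0.109 long-axis 83.7 deg  110x47 area 4821
x 0.569 y -0.345 ztop 0.109 long-axis 88.8 deg  105x46 area 4594
both
x 0.474 y -0.003 ztop 0.048 long-axis 76.2 deg  113x49 area 4757
x 0.477 y -0.148 ztop 0.048 long-axis -74.5 deg  111x52 area 5020
x 0.479 y 0.149 ztop 0.048 long-axis 74.4 deg  114x49 area 4318
x 0.468 y -0.337 ztop 0.060 long-axis 87.4 deg  111x48 area 5102
x 0.371 y -0.342 ztop 0.108 long-axis 83.7 deg  110x49 area 4962
x 0.570 y -0.345 ztop 0.108 long-axis 88.8 deg  106x49 area 4863
can [ 0.718 -0.378  0.181]
jar [0.682 0.405 0.091]
grip [0.417 0.349 0.107]
gpt [0.526 0.344 0.104]
plate 0 741 ((0.6663863658905029, -0.00956234335899353), (0.4507039487361908, 0.06590508669614792), 87.15174865722656)
plate 1 90 ((0.6514705419540405, -0.01426003873348236), (0.29894959926605225, 0.03110670857131481), 87.65294647216797)
```

View pics/d0.png

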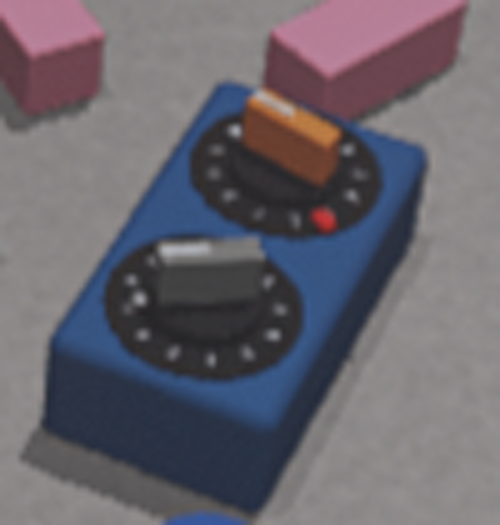

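Eight bricks: three on the bench and five on the board (stacks of 2, 1 and 2). So the wall is 4+3+1. Next I'll refine the plate pose, using pixel rays on the z=6 mm plane.

```bash
python3 - <<'E'
from m import *
im,W,c=shot("scene")
hsv=cv2.cvtColor(im,cv2.COLOR_RGB2HSV)
v,u=np.mgrid[0:480,0:640]; R=np.array(c["R"]);C=-R.T@np.array(c["t"])
d=np.stack([(u-c["cx"])/c["fx"],(v-c["cy"])/c["fy"],np.ones(u.shape)],-1)@R
X=C+d*((0.006-C[2])/d[...,2])[...,None]
m=((hsv[...,2]<95)&(abs(W[...,2]-.006)<.015)&(X[...,0]>.55)&(X[...,0]<.8)&(abs(X[...,1])<.35)).astype(np.uint8)
m=cv2.morphologyEx(m,cv2.MORPH_CLOSE,np.ones((5,5)))
m=cv2.morphologyEx(m,cv2.MORPH_OPEN,np.ones((3,3)))
n,l,s,ce=cv2.connectedComponentsWithStats(m); k=1+np.argmax(s[1:,4])
P=X[l==k][:,:2].astype(np.float32); r=cv2.minAreaRect(P); print(len(P),r,"mean",P.mean(0))
q=P-P.mean(0); w,V=np.linalg.eigh(q.T@q); e=V[:,1]; print("pca deg",np.degrees(np.arctan2(e[1],e[0]))%180, "2std*sqrt12",np.sqrt(w/len(P)*12))
b=im[270:370,200:390,::-1].copy(); cv2.imwrite("pics/plate.png",cv2.resize(b,None,fx=4,fy=4,interpolation=cv2.INTER_CUBIC))
E
```

```text
4007 ((0.6605793833732605, -0.0011166483163833618), (0.47033509612083435, 0.080803282558918), 86.90242767333984) mean [0.66206545 0.01636771]
pca deg 86.878586 2std*sqrt12 [0.07903344 0.46580163]
```

View pics/plate.png

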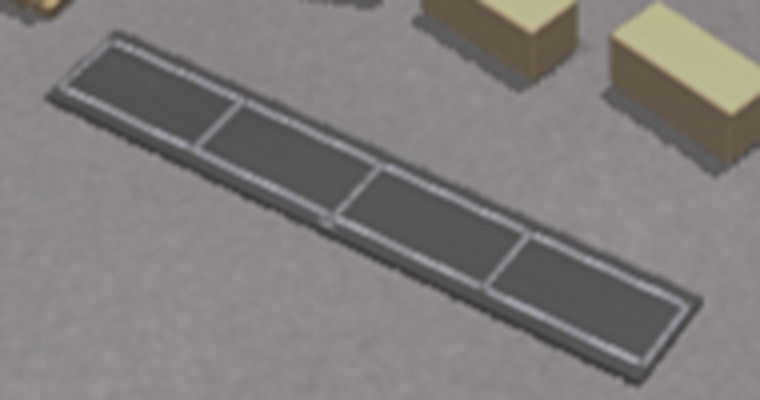

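The crop shows the outline corners at about (118,38), (62,92), (690,302) and (645,360), and the mid joint from (380,165) to (333,216). I'll fit those on the plate plane.

```bash
python3 - <<'E'
from m import *
c=ctrl.camera("scene"); R=np.array(c["R"]);C=-R.T@np.array(c["t"])
def g(p,z=.006):
    u,v=p[0]/4+200-.375,p[1]/4+270-.375
    d=np.array([(u-c["cx"])/c["fx"],(v-c["cy"])/c["fy"],1])@R
    return (C+d*(z-C[2])/d[2])[:2]
pts=[(118,38),(62,92),(690,302),(645,360),(380,165),(333,216),(242,101),(196,148),(530,232),(486,287)]
G=np.array([g(p) for p in pts]);print(G.round(4))
M=np.array([(G[0]+G[1])/2,(G[6]+G[7])/2,(G[4]+G[5])/2,(G[8]+G[9])/2,(G[2]+G[3])/2]); print(M.round(4),np.linalg.norm(np.diff(M,axis=0),axis=1))
cen=M.mean(0);e=M[4]-M[0];e/=np.linalg.norm(e);yaw=np.degrees(np.arctan2(e[1],e[0]));print("centre",cen,"yaw",yaw)
for i,k in enumerate((1.5,.5,-.5,-1.5)): print("low",i+1,(cen+e*.115*k).round(4))
E
```

```text
[[ 0.6145 -0.2284]
 [ 0.6762 -0.2296]
 [ 0.6393  0.2286]
 [ 0.693   0.2251]
 [ 0.6313 -0.0021]
 [ 0.6841 -0.0046]
 [ 0.625  -0.1163]
 [ 0.6762 -0.1179]
 [ 0.6358  0.1134]
 [ 0.6889  0.1119]]
[[ 0.6454 -0.229 ]
 [ 0.6506 -0.1171]
 [ 0.6577 -0.0034]
 [ 0.6624  0.1126]
 [ 0.6662  0.2269]] [0.11202401 0.11395121 0.11609914 0.11429819]
centre [ 0.65644444 -0.00198968] yaw 87.38860100875134
low 1 [0.6643 0.1703]
low 2 [0.6591 0.0555]
low 3 [ 0.6538 -0.0594]
low 4 [ 0.6486 -0.1743]
```

Plan (mm): low1 (667,171), low2 (661,56), low3 (655,-59), low4 (649,-174), yaw 1.52. First brick is A at (477,-148), yaw 1.84.

```bash

python3 -m creep '{"translation":[[27,30,0],[54,60,0],[81,90,0],[108,120,0],[135,150,0]],"yaw":[0.12,0.24,0.36,0.48,0.6],"gripper":[0,0,0,0,0]}' 25
python3 -m creep '{"translation":[[27,30,0],[54,60,0],[81,90,0],[108,120,0],[135,150,0]],"yaw":[0.12,0.24,0.36,0.48,0.6],"gripper":[0,0,0,0,0]}'
```

```text
time_s: 0.62
ee_pos: [0.2632, -0.3832, 0.1877]
eef_rot: [-3.141, -0.0, 0.839]
force: [0.1, -0.6, -0.4]
grip_width: 0.0942
time_s: 1.03
ee_pos: [0.3991, -0.2314, 0.1878]
eef_rot: [-3.141, 0.0, 1.445]
force: [0.0, -0.3, 0.6]
grip_width: 0.0939
```

```bash

python3 -m creep '{"translation":[[25,25,0],[50,50,0],[75,75,0],[78,84,0],[78,84,0]],"yaw":[0.1,0.2,0.3,0.395,0.395],"gripper":[0,0,0,0,0]}'
python3 - <<'E'
from m import *
im,W,c=shot("wrist","w1.png"); tops([(im,W)])
E
```

```text
time_s: 1.45
ee_pos: [0.4779, -0.1455, 0.1874]
eef_rot: [-3.141, -0.001, 1.848]
force: [-0.2, -0.2, 0.5]
grip_width: 0.0942
x 0.472 y -0.008 ztop 0.048 long-axis 76.0 deg  99x49 area 4332
x 0.476 y -0.148 ztop 0.048 long-axis -75.1 deg  110x48 area 5173
x 0.467 y -0.354 ztop 0.060 long-axis 87.6 deg  74x48 area 3261
```

View pics/w1.png

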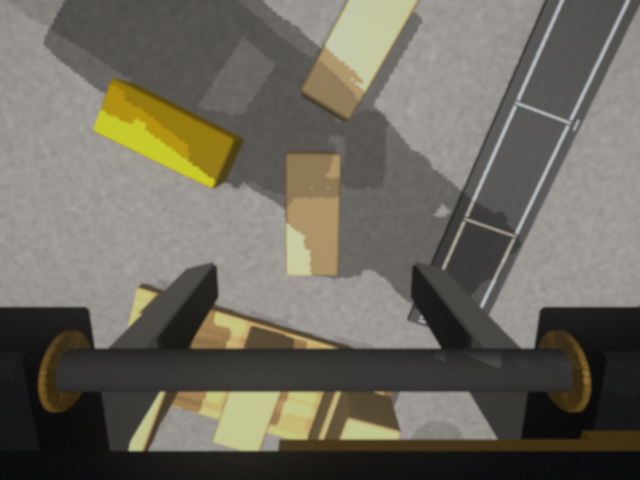

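Wrist view: brick A at (313,213) between the jaws, yellow look-alike at (168,133), plate on the right. Now the grasp.

```bash

python3 -m creep '{"translation":[[-2,-2,-35],[-2,-2,-70],[-2,-2,-105],[-2,-2,-140],[-2,-2,-158]],"yaw":[-0.01,-0.01,-0.01,-0.01,-0.01],"gripper":[0,0,0,0,0]}'
python3 -m creep '{"translation":[[0,0,0],[0,0,0],[0,0,0],[0,0,0],[0,0,0]],"yaw":[0,0,0,0,0],"gripper":[200,200,200,200,200]}' 25
python3 -m creep '{"translation":[[0,0,0],[0,0,0],[0,0,30],[0,0,65],[0,0,100]],"yaw":[0,0,0,0,0],"gripper":[200,200,200,200,200]}'
python3 - <<'E'
from m import *
im,W,c=shot("wrist","w2.png"); np.savez("w2.npz",im=im,W=W)
E
```

```text
time_s: 1.92
ee_pos: [0.4728, -0.1494, 0.026]
eef_rot: [-3.137, -0.002, 1.825]
force: [0.6, -0.2, -0.3]
grip_width: 0.094
time_s: 2.33
ee_pos: [0.4735, -0.1498, 0.0275]
eef_rot: [-3.139, -0.001, 1.824]
force: [0.3, -0.1, -0.9]
grip_width: 0.0641
time_s: 2.75
ee_pos: [0.473, -0.1496, 0.1288]
eef_rot: [-3.138, -0.002, 1.824]
force: [0.7, 0.0, 0.6]
grip_width: 0.031
```

View pics/w2.png

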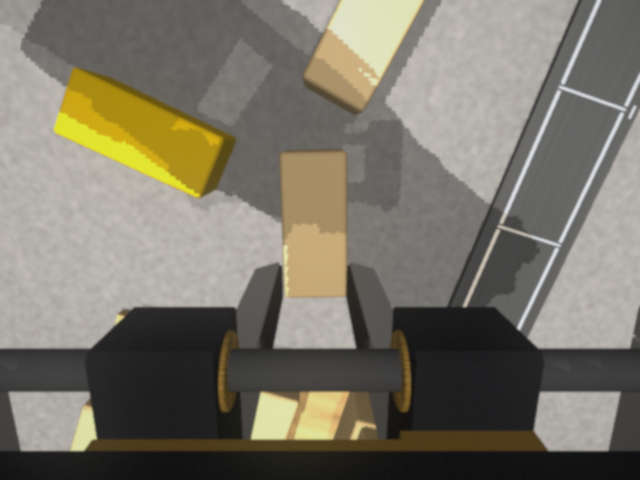

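The fingers close slowly (about 72 mm/s), so the lift came before the grip and the brick stayed put. Redoing it with more closing rows, and using the same picture to check the plate.

```bash

python3 -m creep '{"translation":[[0,0,0],[0,0,0],[0,0,0],[0,0,0],[0,0,0]],"yaw":[0.007,0.007,0.007,0.007,0.007],"gripper":[30,30,30,30,30]}'
python3 -m creep '{"translation":[[2,1,-20],[2,1,-40],[2,1,-60],[2,1,-80],[2,1,-100]],"yaw":[0,0,0,0,0],"gripper":[30,30,30,30,30]}'
python3 -m creep '{"translation":[[0,0,0],[0,0,0],[0,0,0],[0,0,0],[0,0,0]],"yaw":[0,0,0,0,0],"gripper":[200,200,200,200,200]}' 25
python3 -m creep '{"translation":[[0,0,0],[0,0,0],[0,0,0],[0,0,0],[0,0,0]],"yaw":[0,0,0,0,0],"gripper":[200,200,200,200,200]}'
python3 - <<'E'
from m import *
z=np.load("w2.npz");W=z["W"]
f=lambda u,v: np.nanmedian(W[v-3:v+4,u-3:u+4].reshape(-1,3),0).round(4)
for p in [(560,88),(625,110),(499,228),(561,244),(600,0)]: print(p,f(*p) if p[1]>3 else '')
E
```

```text
time_s: 3.22
ee_pos: [0.4753, -0.1505, 0.1347]
eef_rot: [3.139, 0.003, 1.831]
force: [0.1, 0.6, 0.1]
grip_width: 0.0564
time_s: 3.63
ee_pos: [0.4768, -0.1493, 0.033]
eef_rot: [3.14, 0.002, 1.831]
force: [0.2, -0.6, 0.3]
grip_width: 0.0829
time_s: 4.05
ee_pos: [0.4773, -0.1495, 0.034]
eef_rot: [3.138, 0.003, 1.831]
force: [1.2, 0.0, -0.3]
grip_width: 0.0531
time_s: 4.47
ee_pos: [0.4774, -0.1495, 0.0341]
eef_rot: [3.138, 0.003, 1.831]
force: [0.3, -0.3, 0.4]
grip_width: 0.0213
(560, 88) [ 0.6289 -0.0026  0.0058]
(625, 110) [ 0.6841 -0.0049  0.0056]
(499, 228) [ 0.623  -0.1181  0.0058]
(561, 244) [ 0.6785 -0.1179  0.0056]
(600, 0)
```

```bash

python3 - <<'E'
from m import *
im,W,c=shot("wrist"); print(c["tool_from_camera"],c["fx"])
print(ctrl.get_obs())
im2,W2,c2=shot("side"); 
a=cv2.resize(im,(400,300)); b=cv2.resize(im2[180:420,240:560],(400,300))
cv2.imwrite("pics/w3.png",np.hstack([a,b])[:,:,::-1])
E
```

```text
[[ 6.48520100e-04 -9.71197923e-01 -2.38273319e-01  6.80312167e-02]
 [ 9.99999712e-01  7.24070424e-04 -2.29550583e-04 -6.46481029e-04]
 [ 3.95465712e-04 -2.38273101e-01  9.71198112e-01 -1.96272301e-01]
 [ 0.00000000e+00  0.00000000e+00  0.00000000e+00  1.00000000e+00]] 392.24375613092667
{'time_s': 4.5167, 'qpos': array([-3.76407850e-01,  3.79231309e-01,  1.81130779e+00, -6.28893731e-04,
        9.46554771e-01, -6.36611266e-01]), 'joint_vel': array([ 0.00131063,  0.00079995, -0.00045909, -0.00108631, -0.00209152,
        0.00069974]), 'tau': array([ 6.14152250e-04, -5.08264804e+01, -2.83750981e+01,  3.98137746e-02,
        4.68019804e-02,  3.13995015e-04]), 'ee_pos': array([ 0.477334  , -0.14947075,  0.03401504]), 'eef_rot': array([3.13827952e+00, 3.08600267e-03, 1.83136106e+00]), 'force': array([-1.05068999,  0.22720126, -0.02780814]), 'moment': array([-0.01808686, -0.09325348,  0.00168233]), 'grip_width': 0.02058243259197941}
```

View pics/w3.png

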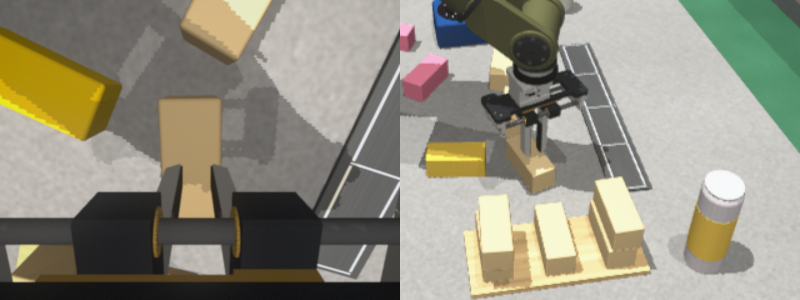

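The fingers are above the brick although the reported TCP z is 34 mm, so something about the height disagrees. I'll measure the fingertip heights.

```bash

python3 - <<'E'
from m import *
o=ctrl.get_obs()
for n in ("wrist","side","scene"):
    im,W,c=shot(n); e=o["ee_pos"]
    m=(abs(W[...,0]-e[0])<.045)&(abs(W[...,1]-e[1])<.05)&(W[...,2]<.25)
    hsv=cv2.cvtColor(im,cv2.COLOR_RGB2HSV); g=m&(hsv[...,1]<60)&(W[...,2]>.02); cr=m&(hsv[...,1]>=70)&(hsv[...,1]<140)&(W[...,2]<.07)&(W[...,2]>.04)
    if g.sum(): print(n,"grey z pct",np.nanpercentile(W[g][:,2],[0,1,5,20,50,80]).round(3))
    p=W[g];
    if len(p): q=p[p[:,2]<np.percentile(p[:,2],5)]; print(" low grey xy",q.mean(0).round(3))
    if cr.sum(): print("  cream z",np.nanpercentile(W[cr][:,2],[5,50,95]).round(3))
    if n=="wrist":
        T=np.array(c["tool_from_camera"])
        for (u,v) in [(275,272),(345,272),(270,310),(350,310)]:
            d=c["depth"][v,u]; print((u,v),d,(T@[(u-c["cx"])/c["fx"]*d,(v-c["cy"])/c["fy"]*d,d,1])[:3].round(3))
E
```

```text
wrist grey z pct [0.044 0.071 0.113 0.164 0.172 0.183]
 low grey xy [ 0.475 -0.141  0.087]
  cream z [0.047 0.048 0.049]
(275, 272) 0.17543092 [ 0.008 -0.018 -0.03 ]
(345, 272) 0.17521231 [ 0.009  0.013 -0.03 ]
(270, 310) 0.13745663 [ 0.008 -0.016 -0.069]
(350, 310) 0.13753174 [ 0.008  0.012 -0.069]
side grey z pct [0.034 0.049 0.071 0.119 0.191 0.236]
 low grey xy [ 0.479 -0.162  0.058]
  cream z [0.043 0.048 0.052]
scene grey z pct [0.037 0.049 0.067 0.152 0.19  0.235]
 low grey xy [ 0.48  -0.149  0.056]
  cream z [0.041 0.047 0.051]
```

The fingertips sit about 20 mm behind the reported TCP (tip z is about the reported z plus 20), not 19 mm ahead as stated. I'll open, go down to reported z≈0 while watching the force, and close.

```bash

python3 -m creep '{"translation":[[0,0,2],[0,0,2],[0,0,2],[0,0,2],[0,0,2]],"yaw":[0,0,0,0,0],"gripper":[30,30,30,30,30]}'
python3 -m creep '{"translation":[[0,0,0],[0,0,0],[0,0,0],[0,0,0],[0,0,0]],"yaw":[0,0,0,0,0],"gripper":[30,30,30,30,30]}'
python3 -m creep '{"translation":[[-1,1,-8],[-1,1,-16],[-1,1,-24],[-1,1,-34],[-1,1,-36]],"yaw":[0,0,0,0,0],"gripper":[30,30,30,30,30]}'
python3 -m creep '{"translation":[[0,0,0],[0,0,0],[0,0,0],[0,0,0],[0,0,0]],"yaw":[0,0,0,0,0],"gripper":[200,200,200,200,200]}' 25
python3 -m creep '{"translation":[[0,0,0],[0,0,0],[0,0,0],[0,0,0],[0,0,0]],"yaw":[0,0,0,0,0],"gripper":[200,200,200,200,200]}'
python3 - <<'E'
from m import *
im,W,c=shot("wrist"); T=np.array(c["tool_from_camera"]); d=c["depth"]
v,u=np.mgrid[0:480,0:640]; P=np.stack([(u-c["cx"])/c["fx"]*d,(v-c["cy"])/c["fy"]*d,d],-1)@T[:3,:3].T+T[:3,3]
hsv=cv2.cvtColor(im,cv2.COLOR_RGB2HSV)
m=(d>0)&(abs(P[...,0]-.006)<.008)&(abs(P[...,1])<.045)&(abs(P[...,1])>.02)&(hsv[...,1]<50)
print(np.percentile(P[m][:,2],[80,95,99,99.8]).round(4))
E
```

```text
time_s: 5.13
ee_pos: [0.4773, -0.1495, 0.036]
eef_rot: [3.138, 0.003, 1.831]
force: [0.1, 0.1, 0.7]
grip_width: 0.0501
time_s: 5.55
ee_pos: [0.4773, -0.1495, 0.0359]
eef_rot: [3.138, 0.003, 1.831]
force: [0.1, 0.0, 0.4]
grip_width: 0.0817
time_s: 5.97
ee_pos: [0.4753, -0.1481, -0.0022]
eef_rot: [3.141, 0.001, 1.831]
force: [-0.1, -0.3, -0.2]
grip_width: 0.0828
time_s: 6.38
ee_pos: [0.4755, -0.1481, -0.0019]
eef_rot: [3.14, 0.002, 1.831]
force: [-0.3, 0.4, 1.5]
grip_width: 0.0532
time_s: 6.8
ee_pos: [0.4756, -0.1482, -0.0018]
eef_rot: [3.14, 0.002, 1.831]
force: [-1.2, 0.9, 1.5]
grip_width: 0.0478
[-0.0403 -0.0012 -0.0005  0.0001]
```

Gripped at 47.8 mm. In this grasp the brick centre is at reported z +26 mm, so placing on the plate means reported z≈5. Now lift and carry to low4.

```bash

python3 -m creep '{"translation":[[0,0,15],[0,0,35],[0,0,60],[30,-5,70],[60,-10,70]],"yaw":[0,0,0,-0.06,-0.12],"gripper":[200,200,200,200,200]}'
python3 -m creep '{"translation":[[30,-5,0],[60,-10,0],[90,-15,0],[112,-16,0],[114,-16,0]],"yaw":[-0.06,-0.12,-0.18,-0.191,-0.191],"gripper":[200,200,200,200,200]}'
python3 - <<'E'
from m import *
im,W,c=shot("wrist","w4.png")
E
```

```text
time_s: 7.27
ee_pos: [0.5372, -0.1587, 0.0715]
eef_rot: [3.136, 0.004, 1.708]
force: [0.5, -0.5, -1.6]
grip_width: 0.0476
time_s: 7.68
ee_pos: [0.6535, -0.1746, 0.0704]
eef_rot: [3.136, 0.004, 1.517]
force: [-0.3, 0.9, -2.5]
grip_width: 0.0481
```

View pics/w4.png

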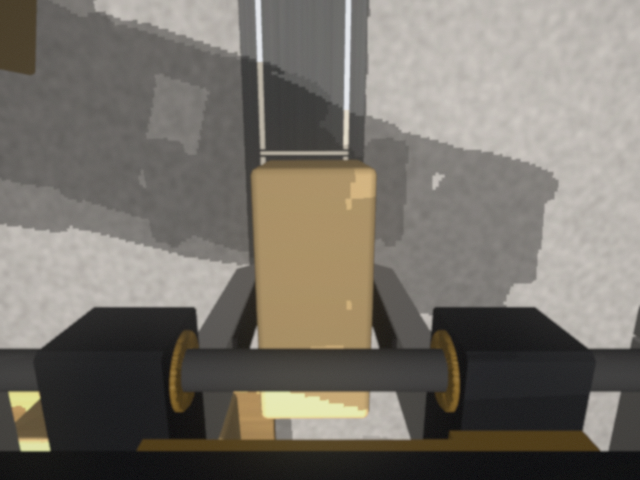

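The brick is held, aligned over place 4 with the joint line at (305,153) just ahead of it. Lower, release, lift.

```bash

python3 -m creep '{"translation":[[-5,-1,-15],[-5,-1,-30],[-5,-1,-45],[-5,-1,-58],[-5,-1,-65]],"yaw":[0.003,0.003,0.003,0.003,0.003],"gripper":[200,200,200,200,200]}'
python3 -m creep '{"translation":[[0,0,0],[0,0,0],[0,0,0],[0,0,0],[0,0,0]],"yaw":[0,0,0,0,0],"gripper":[200,40,40,40,40]}'
python3 -m creep '{"translation":[[0,0,10],[0,0,40],[0,0,80],[-20,30,95],[-40,60,95]],"yaw":[0,0,0,0,0],"gripper":[40,40,40,40,40]}'
python3 - <<'E'
from m import *
im,W,c=shot("wrist"); tops([(im,W)])
im,W,c=shot("side"); tops([(im,W)])
E
```

```text
time_s: 8.15
ee_pos: [0.6459, -0.1753, 0.0036]
eef_rot: [3.139, 0.003, 1.521]
force: [-18.9, 2.5, 35.4]
grip_width: 0.048
time_s: 8.57
ee_pos: [0.6461, -0.1754, 0.004]
eef_rot: [3.139, 0.003, 1.521]
force: [-0.1, 0.2, -0.0]
grip_width: 0.0709
time_s: 8.98
ee_pos: [0.6077, -0.116, 0.1043]
eef_rot: [3.131, 0.005, 1.519]
force: [0.5, 0.9, -0.5]
grip_width: 0.0792
x 0.472 y -0.010 ztop 0.048 long-axis 76.0 deg  97x49 area 4425
x 0.645 y -0.158 ztop 0.054 long-axis 87.8 deg  78x48 area 3459
x 0.644 y -0.159 ztop 0.054 long-axis -90.0 deg  73x41 area 2671
x 0.473 y -0.020 ztop 0.049 long-axis 57.2 deg  78x35 area 1653
x 0.467 y -0.338 ztop 0.061 long-axis 87.3 deg  109x47 area 4978
x 0.369 y -0.343 ztop 0.109 long-axis 82.7 deg  109x47 area 4870
x 0.568 y -0.345 ztop 0.108 long-axis -90.0 deg  108x46 area 4815
```

```bash

python3 -m creep '{"translation":[[-28,24,0],[-56,48,0],[-84,72,0],[-112,96,-10],[-134,112,-20]],"yaw":[-0.04,-0.08,-0.12,-0.16,-0.191],"gripper":[30,30,30,30,30]}'
python3 - <<'E'
from m import *
im,W,c=shot("wrist"); tops([(im,W)])
E
```

```text
time_s: 9.5
ee_pos: [0.4693, 0.0011, 0.0816]
eef_rot: [3.136, 0.003, 1.331]
force: [0.3, 0.1, 0.6]
grip_width: 0.0828
x 0.473 y -0.003 ztop 0.048 long-axis 76.0 deg  110x49 area 5221
x 0.469 y 0.118 ztop 0.048 long-axis -13.0 deg  48x47 area 1503
```

```bash

python3 -m creep '{"translation":[[4,-4,-25],[4,-4,-50],[4,-4,-72],[4,-4,-84],[4,-4,-85]],"yaw":[-0.004,-0.004,-0.004,-0.004,-0.004],"gripper":[30,30,30,30,30]}'
python3 -m creep '{"translation":[[0,0,0],[0,0,0],[0,0,0],[0,0,0],[0,0,0]],"yaw":[0,0,0,0,0],"gripper":[200,200,200,200,200]}'
python3 -m creep '{"translation":[[0,0,0],[0,0,0],[0,0,0],[0,0,15],[0,0,40]],"yaw":[0,0,0,0,0],"gripper":[200,200,200,200,200]}'
python3 -m creep '{"translation":[[36,-11,30],[72,-22,35],[108,-33,35],[144,-44,35],[174,-56,35]],"yaw":[0.04,0.08,0.12,0.16,0.193],"gripper":[200,200,200,200,200]}'
python3 -m creep '{"translation":[[0,0,0],[0,0,0]],"yaw":[0,0],"gripper":[200,200]}'
python3 - <<'E'
from m import *
im,W,c=shot("wrist"); 
hsv=cv2.cvtColor(im,cv2.COLOR_RGB2HSV)
cv2.imwrite("pics/w5.png",im[:,:,::-1])
E
```

```text
time_s: 9.97
ee_pos: [0.4688, -0.0014, -0.0073]
eef_rot: [-3.139, 0.004, 1.326]
force: [-0.3, -0.1, 0.1]
grip_width: 0.0834
time_s: 10.38
ee_pos: [0.4694, -0.0015, -0.0065]
eef_rot: [-3.141, 0.003, 1.326]
force: [2.1, -0.8, 1.6]
grip_width: 0.0527
time_s: 10.8
ee_pos: [0.4677, -0.0014, 0.032]
eef_rot: [-3.136, 0.004, 1.326]
force: [0.2, -0.1, -3.2]
grip_width: 0.0482
time_s: 11.22
ee_pos: [0.6433, -0.0578, 0.0666]
eef_rot: [-3.136, 0.004, 1.521]
force: [-0.8, -0.5, -1.3]
grip_width: 0.0474
time_s: 11.38
ee_pos: [0.6433, -0.0582, 0.065]
eef_rot: [-3.133, 0.004, 1.52]
force: [-0.8, 0.7, -3.3]
grip_width: 0.0481
```

```bash

python3 -m creep '{"translation":[[6,0,0],[12,-1,-15],[12,-1,-30],[12,-1,-45],[12,-1,-57]],"yaw":[0,0,0,0,0],"gripper":[200,200,200,200,200]}'
python3 -m creep '{"translation":[[0,0,-3],[0,0,-5],[0,0,-6],[0,0,-6]],"yaw":[0,0,0,0],"gripper":[200,200,200,200]}'
```

```text
time_s: 11.85
ee_pos: [0.6538, -0.0581, 0.0075]
eef_rot: [-3.132, 0.004, 1.521]
force: [0.8, 0.2, -2.4]
grip_width: 0.0478
time_s: 12.18
ee_pos: [0.6541, -0.0581, 0.0023]
eef_rot: [-3.133, 0.004, 1.521]
force: [0.3, 0.7, -2.1]
grip_width: 0.0478
```

```bash

python3 -m creep '{"translation":[[0,-2,-1],[0,-2,-2],[0,-2,-3],[0,-2,-3]],"yaw":[0,0,0,0],"gripper":[200,200,200,40]}'
python3 -m creep '{"translation":[[0,0,0],[0,0,0],[0,0,0],[0,0,30],[0,0,65]],"yaw":[0,0,0,0,0],"gripper":[30,30,30,30,30]}'
python3 -m creep '{"translation":[[-28,33,20],[-56,66,20],[-84,99,20],[-112,132,20],[-137,165,20]],"yaw":[-0.04,-0.08,-0.12,-0.16,-0.2],"gripper":[30,30,30,30,30]}'
python3 -m creep '{"translation":[[-28,33,0],[-38,42,0],[-38,42,0]],"yaw":[-0.02,-0.02,-0.02],"gripper":[30,30,30]}'
python3 - <<'E'
from m import *
im,W,c=shot("wrist"); tops([(im,W)])
im,W,c=shot("scene"); tops([(im,W)])
E
```

```text
time_s: 12.52
ee_pos: [0.6544, -0.0603, -0.0001]
eef_rot: [-3.134, 0.004, 1.521]
force: [0.4, 0.6, 0.5]
grip_width: 0.0515
time_s: 12.93
ee_pos: [0.6529, -0.06, 0.0632]
eef_rot: [-3.129, 0.003, 1.521]
force: [0.6, -0.2, 0.9]
grip_width: 0.0821
time_s: 13.35
ee_pos: [0.5208, 0.0977, 0.0834]
eef_rot: [-3.13, 0.003, 1.318]
force: [2.2, 0.5, -0.0]
grip_width: 0.083
time_s: 13.6
ee_pos: [0.4807, 0.1421, 0.0838]
eef_rot: [-3.13, 0.003, 1.301]
force: [0.4, -0.3, 0.5]
grip_width: 0.083
x 0.478 y 0.150 ztop 0.048 long-axis 73.9 deg  110x49 area 5216
```

```bash

python3 -m creep '{"translation":[[0,8,-25],[0,8,-50],[0,8,-72],[0,8,-84],[0,8,-86]],"yaw":[-0.011,-0.011,-0.011,-0.011,-0.011],"gripper":[30,30,30,30,30]}'
python3 -m creep '{"translation":[[0,0,0],[0,0,0],[0,0,0],[0,0,0],[0,0,0]],"yaw":[0,0,0,0,0],"gripper":[200,200,200,200,200]}'
python3 -m creep '{"translation":[[0,0,0],[0,0,0],[0,0,0],[0,0,20],[0,0,45]],"yaw":[0,0,0,0,0],"gripper":[200,200,200,200,200]}'
python3 -m creep '{"translation":[[36,-19,30],[72,-38,35],[108,-57,35],[144,-76,35],[178,-93,35]],"yaw":[0.05,0.1,0.15,0.2,0.23],"gripper":[200,200,200,200,200]}'
python3 -m creep '{"translation":[[0,0,0],[0,0,0]],"yaw":[0,0],"gripper":[200,200]}'
```

```text
time_s: 14.12
ee_pos: [0.4826, 0.1467, -0.0046]
eef_rot: [-3.127, 0.005, 1.287]
force: [-0.3, 0.1, 0.6]
grip_width: 0.0831
time_s: 14.53
ee_pos: [0.4828, 0.1468, -0.0039]
eef_rot: [-3.128, 0.004, 1.287]
force: [-2.3, 0.4, 2.6]
grip_width: 0.0529
time_s: 14.95
ee_pos: [0.4816, 0.1465, 0.0401]
eef_rot: [-3.125, 0.006, 1.287]
force: [0.8, -0.0, -2.4]
grip_width: 0.0481
time_s: 15.37
ee_pos: [0.6606, 0.0524, 0.0752]
eef_rot: [-3.125, 0.006, 1.52]
force: [0.3, 0.4, -2.4]
grip_width: 0.048
time_s: 15.53
ee_pos: [0.6612, 0.0511, 0.0736]
eef_rot: [-3.123, 0.006, 1.518]
force: [0.6, 0.6, -2.0]
grip_width: 0.048
```

```bash

python3 -m creep '{"translation":[[-1,2,0],[-1,3,-20],[-1,3,-40],[-1,3,-55],[-1,3,-64]],"yaw":[0.002,0.002,0.002,0.002,0.002],"gripper":[200,200,200,200,200]}'
python3 -m creep '{"translation":[[0,0,-2],[0,0,-4],[0,0,-5],[0,0,-5]],"yaw":[0,0,0,0],"gripper":[200,200,200,200]}'
```

```text
time_s: 15.95
ee_pos: [0.6585, 0.0551, 0.008]
eef_rot: [-3.121, 0.007, 1.521]
force: [0.0, 0.8, -2.3]
grip_width: 0.048
time_s: 16.28
ee_pos: [0.6588, 0.0553, 0.0039]
eef_rot: [-3.122, 0.006, 1.521]
force: [0.4, -0.0, -2.0]
grip_width: 0.0476
```

```bash

python3 -m creep '{"translation":[[0,-2,-1],[0,-2,-2],[0,-2,-3],[0,-2,-3]],"yaw":[0,0,0,0],"gripper":[200,200,200,40]}'
python3 -m creep '{"translation":[[0,0,0],[0,0,0],[0,0,0],[0,0,35],[0,0,75]],"yaw":[0,0,0,0,0],"gripper":[30,30,30,30,30]}'
python3 -m creep '{"translation":[[-20,-15,30],[-40,-45,50],[-60,-80,60],[-80,-115,60],[-92,-150,60]],"yaw":[0,0,0,0,0.02],"gripper":[30,30,30,30,30]}'
python3 -m creep '{"translation":[[0,-38,0],[0,-76,0],[0,-114,0],[0,-150,0],[0,-180,0]],"yaw":[0,0,0,0,0],"gripper":[30,30,30,30,30]}'
python3 -m creep '{"translation":[[0,-20,0],[0,-40,0],[0,-65,0],[0,-65,0]],"yaw":[0,0,0,0],"gripper":[30,30,30,30]}'
python3 - <<'E'
from m import *
im,W,c=shot("wrist","w6.png"); tops([(im,W)])
im,W,c=shot("scene"); tops([(im,W)])
E
```

```text
time_s: 16.62
ee_pos: [0.6593, 0.0531, 0.002]
eef_rot: [-3.124, 0.006, 1.521]
force: [0.1, 0.5, 0.0]
grip_width: 0.0516
time_s: 17.03
ee_pos: [0.6576, 0.053, 0.075]
eef_rot: [-3.118, 0.007, 1.521]
force: [1.4, -0.3, 0.3]
grip_width: 0.0821
time_s: 17.45
ee_pos: [0.5643, -0.0982, 0.1361]
eef_rot: [-3.119, 0.007, 1.541]
force: [1.8, -0.0, -0.4]
grip_width: 0.0832
time_s: 17.87
ee_pos: [0.5638, -0.2807, 0.1362]
eef_rot: [-3.12, 0.008, 1.54]
force: [0.5, 0.9, 0.2]
grip_width: 0.083
time_s: 18.2
ee_pos: [0.563, -0.3494, 0.1357]
eef_rot: [-3.119, 0.008, 1.537]
force: [-0.5, -0.2, 0.1]
grip_width: 0.0831
x 0.642 y -0.216 ztop 0.054 long-axis 0.0 deg  47x28 area 1331
x 0.468 y -0.337 ztop 0.060 long-axis 87.1 deg  109x48 area 4809
x 0.382 y -0.336 ztop 0.108 long-axis 83.1 deg  93x28 area 2122
x 0.569 y -0.345 ztop 0.108 long-axis 89.4 deg  108x47 area 5127
```

View pics/w6.png

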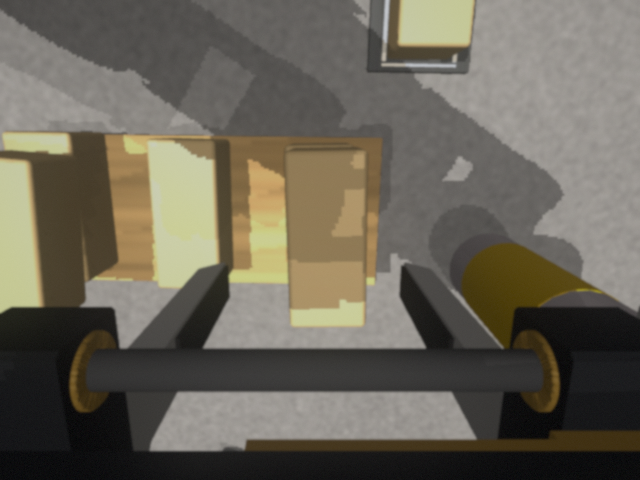

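The stack brick is at (328,238) between the jaws; the can at (520,290) is clear by about 30 mm.

```bash

python3 -m creep '{"translation":[[6,5,-20],[6,5,-42],[6,5,-64],[6,5,-78],[6,5,-80]],"yaw":[0.02,0.02,0.02,0.02,0.02],"gripper":[30,30,30,30,30]}'
python3 -m creep '{"translation":[[0,0,0],[0,0,0],[0,0,0],[0,0,0],[0,0,0]],"yaw":[0,0,0,0,0],"gripper":[200,200,200,200,200]}'
python3 -m creep '{"translation":[[0,0,0],[0,0,0],[0,0,0],[0,0,20],[0,0,50]],"yaw":[0,0,0,0,0],"gripper":[200,200,200,200,200]}'
```

```text
time_s: 18.72
ee_pos: [0.5687, -0.3394, 0.0529]
eef_rot: [-3.116, 0.005, 1.56]
force: [-0.2, -0.1, -0.2]
grip_width: 0.0833
time_s: 19.13
ee_pos: [0.569, -0.3396, 0.0539]
eef_rot: [-3.117, 0.005, 1.56]
force: [0.5, 0.1, 0.9]
grip_width: 0.0529
time_s: 19.55
ee_pos: [0.5676, -0.3388, 0.1013]
eef_rot: [-3.112, 0.002, 1.56]
force: [0.5, 0.3, -2.3]
grip_width: 0.0482
```

```bash

python3 -m creep '{"translation":[[0,30,0],[6,64,0],[12,100,0],[20,137,0],[28,174,0]],"yaw":[0,0,-0.02,-0.04,-0.04],"gripper":[200,200,200,200,200]}'
python3 -m creep '{"translation":[[8,36,0],[16,72,0],[24,108,0],[32,144,0],[40,180,0]],"yaw":[0,0,0,0,0],"gripper":[200,200,200,200,200]}'
python3 -m creep '{"translation":[[8,36,0],[16,72,0],[24,108,0],[30,142,0],[32,157,0]],"yaw":[0,0,0,0,0],"gripper":[200,200,200,200,200]}'
python3 -m creep '{"translation":[[0,0,0],[0,0,0]],"yaw":[0,0],"gripper":[200,200]}'
```

```text
time_s: 19.97
ee_pos: [0.5955, -0.1632, 0.1013]
eef_rot: [-3.112, 0.002, 1.518]
force: [-0.1, 0.2, -2.3]
grip_width: 0.0483
time_s: 20.38
ee_pos: [0.6355, 0.0186, 0.1013]
eef_rot: [-3.111, 0.002, 1.518]
force: [1.2, 0.1, -1.1]
grip_width: 0.0486
time_s: 20.8
ee_pos: [0.6674, 0.1798, 0.101]
eef_rot: [-3.111, 0.002, 1.521]
force: [-0.1, 0.2, -1.7]
grip_width: 0.0483
time_s: 20.97
ee_pos: [0.667, 0.1803, 0.1004]
eef_rot: [-3.111, 0.002, 1.522]
force: [-0.1, -0.7, -1.5]
grip_width: 0.0482
```

```bash

python3 -m creep '{"translation":[[-1,-4,-15],[-1,-5,-40],[-1,-5,-65],[-1,-5,-85],[-1,-5,-93]],"yaw":[0,0,0,0,0],"gripper":[200,200,200,200,200]}'
python3 -m creep '{"translation":[[0,0,-2],[0,0,-4],[0,0,-4]],"yaw":[0,0,0],"gripper":[200,200,200]}'
```

```text
time_s: 21.38
ee_pos: [0.6646, 0.1729, 0.0042]
eef_rot: [-3.106, 0.003, 1.52]
force: [0.3, -0.6, -2.7]
grip_width: 0.0482
time_s: 21.63
ee_pos: [0.6651, 0.1722, 0.0012]
eef_rot: [-3.107, 0.003, 1.52]
force: [0.2, 0.4, -0.8]
grip_width: 0.0482
```

```bash

python3 -m creep '{"translation":[[0,2,-1],[0,2,-2],[0,2,-3],[0,2,-3]],"yaw":[0,0,0,0],"gripper":[200,200,200,40]}'
python3 -m creep '{"translation":[[0,0,0],[0,0,0],[0,0,0],[0,0,35],[0,0,75]],"yaw":[0,0,0,0,0],"gripper":[30,30,30,30,30]}'
python3 -m creep '{"translation":[[-15,-15,30],[-34,-47,60],[-53,-79,60],[-72,-111,60],[-91,-143,60]],"yaw":[0,0,0,0,0],"gripper":[30,30,30,30,30]}'
python3 - <<'E'
from m import *
im,W,c=shot("scene","s1.png"); tops([(im,W)])
im,W,c=shot("wrist"); tops([(im,W)])
E
```

```text
time_s: 21.97
ee_pos: [0.6657, 0.1745, -0.0003]
eef_rot: [-3.109, 0.003, 1.52]
force: [0.1, -0.3, 0.8]
grip_width: 0.0519
time_s: 22.38
ee_pos: [0.664, 0.1741, 0.0725]
eef_rot: [-3.103, 0.004, 1.52]
force: [0.5, 1.1, 0.1]
grip_width: 0.082
time_s: 22.8
ee_pos: [0.572, 0.0299, 0.1332]
eef_rot: [-3.105, 0.004, 1.52]
force: [1.4, -0.9, 1.0]
grip_width: 0.0826
x 0.646 y -0.134 ztop 0.054 long-axis 0.0 deg  48x45 area 2132
x 0.660 y 0.085 ztop 0.054 long-axis 86.9 deg  170x49 area 8180
x 0.659 y 0.055 ztop 0.054 long-axis 86.7 deg  104x43 area 4064
x 0.664 y 0.142 ztop 0.054 long-axis -90.0 deg  52x42 area 2135
```

View pics/s1.png

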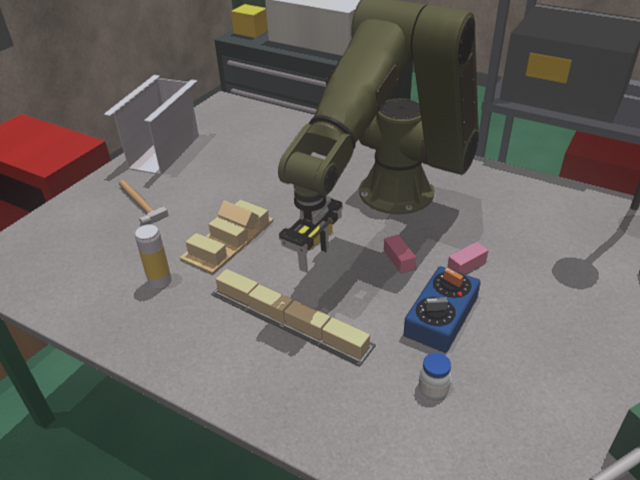

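The bottom course of four stands well. The top brick of the near-side stack has been knocked and now leans across to the middle brick, at (235,212). I'll measure it.

```bash

python3 - <<'E'
from m import *
A=[]
for n in("side","scene"):
    im,W,c=shot(n,n+"2.png"); tops([(im,W)]) if n=="side" else 0
    hsv=cv2.cvtColor(im,cv2.COLOR_RGB2HSV).astype(int)
    m=(hsv[...,0]>17)&(hsv[...,0]<35)&(hsv[...,1]<125)&(W[...,0]>.28)&(W[...,0]<.53)&(W[...,1]>-.48)&(W[...,1]<-.22)&(W[...,2]>.065)
    p=W[m]; print(n,len(p),p.min(0).round(3),p.max(0).round(3))
    A.append(p)
    if n=="side": cv2.imwrite("pics/sc.png",cv2.resize(im[300:430,270:460],None,fx=4,fy=4,interpolation=cv2.INTER_CUBIC)[:,:,::-1])
p=A[0]
# RANSAC planes
rng=np.random.default_rng(0); rest=p
for k in range(3):
    best=None
    if len(rest)<60: break
    for _ in range(500):
        q=rest[rng.choice(len(rest),3,replace=False)]; n=np.cross(q[1]-q[0],q[2]-q[0]); l=np.linalg.norm(n)
        if l<1e-6: continue
        n/=l; i=abs((rest-q[0])@n)<.0025
        if best is None or i.sum()>best[1].sum(): best=(n*np.sign(n[2]),i)
    q=rest[best[1]]; print("plane n",best[0].round(3),"N",len(q),"centroid",q.mean(0).round(3),"range",q.min(0).round(3),q.max(0).round(3)); rest=rest[~best[1]]
E
```

```text
x 0.367 y -0.329 ztop 0.061 long-axis 87.4 deg  109x43 area 4546
x 0.474 y -0.337 ztop 0.061 long-axis 86.1 deg  110x38 area 3950
x 0.564 y -0.345 ztop 0.060 long-axis 88.7 deg  107x47 area 4945
x 0.419 y -0.332 ztop 0.096 long-axis 86.7 deg  107x23 area 2251
side 1614 [ 0.371 -0.391  0.065] [ 0.463 -0.272  0.104]
scene 274 [ 0.361 -0.385  0.065] [ 0.502 -0.27   0.104]
plane n [-0.741  0.062  0.669] N 771 centroid [ 0.404 -0.334  0.086] range [ 0.385 -0.387  0.065] [ 0.425 -0.272  0.103]
plane n [ 0.655 -0.043  0.755] N 601 centroid [ 0.436 -0.335  0.086] range [ 0.415 -0.391  0.066] [ 0.456 -0.276  0.104]
plane n [0.043 0.999 0.022] N 176 centroid [ 0.417 -0.384  0.077] range [ 0.387 -0.388  0.065] [ 0.448 -0.381  0.095]
```

View pics/sc.png

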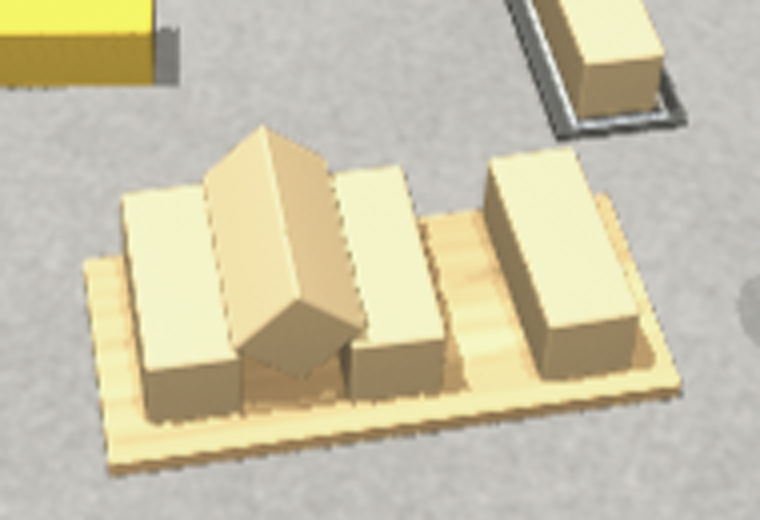

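The knocked brick is wedged as a diamond between two bricks: long edge up at z≈105 mm, centre about (419,-332), widest edges at z≈71, in line with its neighbours. I'll grip it across the diagonal (68 mm) with the tips just above the neighbours (ee z≈46), set it down on clear bench and regrasp.

```bash

python3 -m creep '{"translation":[[-16,-36,0],[-32,-72,0],[-48,-108,0],[-64,-144,0],[-80,-180,0]],"yaw":[0,0,0,0,0],"gripper":[0,0,0,0,0]}'
python3 -m creep '{"translation":[[-16,-36,0],[-32,-72,0],[-48,-108,0],[-64,-144,0],[-73,-180,0]],"yaw":[0,0,0,0,0],"gripper":[0,0,0,0,0]}'
python3 -m creep '{"translation":[[0,0,0],[0,0,0]],"yaw":[0,0],"gripper":[0,0]}'
python3 - <<'E'
from m import *
im,W,c=shot("wrist","w7.png"); tops([(im,W)])
hsv=cv2.cvtColor(im,cv2.COLOR_RGB2HSV).astype(int)
m=(hsv[...,0]>15)&(hsv[...,0]<35)&(W[...,0]>.38)&(W[...,0]<.46)&(W[...,1]>-.42)&(W[...,1]<-.25)&(W[...,2]>.097)
p=W[m]; print("ridge",p.mean(0),p.min(0),p.max(0)); l=np.polyfit(p[:,1],p[:,0],1); print(90-np.degrees(np.arctan(l[0])))
E
```

```text
time_s: 23.42
ee_pos: [0.4931, -0.1499, 0.133]
eef_rot: [-3.105, 0.004, 1.52]
force: [1.4, -0.3, 0.5]
grip_width: 0.0939
time_s: 23.83
ee_pos: [0.4197, -0.3311, 0.1331]
eef_rot: [-3.105, 0.004, 1.521]
force: [0.9, 0.3, -1.1]
grip_width: 0.094
time_s: 24.0
ee_pos: [0.42, -0.332, 0.1327]
eef_rot: [-3.105, 0.004, 1.52]
force: [0.5, -0.4, -0.9]
grip_width: 0.0938
x 0.367 y -0.329 ztop 0.060 long-axis 87.2 deg  110x45 area 4790
x 0.473 y -0.337 ztop 0.060 long-axis 86.6 deg  110x40 area 4173
x 0.564 y -0.344 ztop 0.060 long-axis -90.0 deg  109x48 area 5204
x 0.420 y -0.331 ztop 0.096 long-axis 87.2 deg  109x25 area 2554
ridge [ 0.42574711 -0.31233712  0.23918597] [ 0.38005639 -0.38525635  0.09700155] [ 0.45998853 -0.27620211  0.28665179]
90.42515479800794
```

Already aligned with it. Lower by 87 mm to z≈46 and close.

```bash

python3 -m creep '{"translation":[[0,0,-25],[0,0,-50],[0,0,-70],[0,0,-80],[0,0,-85]],"yaw":[0,0,0,0,0],"gripper":[0,0,0,0,0]}'
python3 -m creep '{"translation":[[0,0,0],[0,0,0],[0,0,0],[0,0,0],[0,0,0]],"yaw":[0,0,0,0,0],"gripper":[200,200,200,200,200]}' 25
```

```text
time_s: 24.47
ee_pos: [0.4208, -0.3292, 0.0465]
eef_rot: [-3.103, 0.002, 1.523]
force: [1.1, -0.1, -0.0]
grip_width: 0.094
time_s: 24.88
ee_pos: [0.4211, -0.3294, 0.0472]
eef_rot: [-3.104, 0.003, 1.523]
force: [1.1, 0.9, 3.2]
grip_width: 0.0648
```

```bash

python3 -m creep '{"translation":[[0,0,0],[0,0,0],[0,0,0],[0,0,0],[0,0,0]],"yaw":[0,0,0,0,0],"gripper":[200,200,200,200,200]}'
python3 -m creep '{"translation":[[0,0,10],[0,0,25],[0,0,45],[0,0,65],[0,0,65]],"yaw":[0,0,0,0,0],"gripper":[200,200,200,200,200]}'
python3 - <<'E'
from m import *
im,W,c=shot("wrist"); a=cv2.resize(im,(400,300)); im2,W2,_=shot("side"); b=cv2.resize(im2[220:430,230:510],(400,300))
cv2.imwrite("pics/w8.png",np.hstack([a,b])[:,:,::-1]); tops([(im2,W2)]); 
E
```

```text
time_s: 25.3
ee_pos: [0.4216, -0.3296, 0.048]
eef_rot: [-3.105, 0.004, 1.523]
force: [2.2, 1.8, 5.8]
grip_width: 0.0635
time_s: 25.72
ee_pos: [0.4227, -0.3307, 0.117]
eef_rot: [-3.109, 0.007, 1.523]
force: [0.0, -0.2, -1.2]
grip_width: 0.0555
x 0.367 y -0.329 ztop 0.062 long-axis 87.4 deg  108x46 area 4403
x 0.469 y -0.354 ztop 0.061 long-axis 86.1 deg  76x47 area 2917
x 0.564 y -0.344 ztop 0.060 long-axis 88.7 deg  107x47 area 4955
x 0.433 y -0.313 ztop 0.432 long-axis -90.0 deg  64x26 area 1282
```

View pics/w8.png

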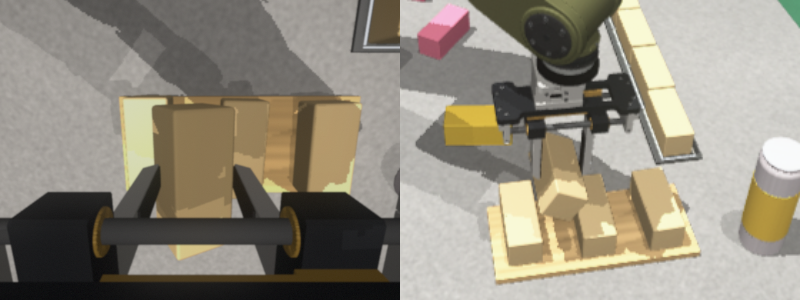

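The brick is lifted and has rolled most of the way to flat in the jaws. I'll squeeze a little harder and carry it to clear bench at about (500,-150).

```bash

python3 -m creep '{"translation":[[0,0,0],[0,0,0],[0,0,5],[0,0,10],[0,0,15]],"yaw":[0,0,0,0,0],"gripper":[200,200,200,200,200]}' 40
python3 -m creep '{"translation":[[12,30,0],[24,60,0],[36,95,0],[48,130,0],[60,165,0]],"yaw":[0,0,0,0,0],"gripper":[200,200,200,200,200]}'
python3 -m creep '{"translation":[[8,15,0],[8,15,0],[8,15,0]],"yaw":[0,0,0],"gripper":[200,200,200]}'
python3 - <<'E'
from m import *
im,W,c=shot("side"); cv2.imwrite("pics/w9.png",cv2.resize(im[170:330,250:450],None,fx=4,fy=3.5)[:,:,::-1])
m=(abs(W[...,0]-.49)<.1)&(abs(W[...,1]+.15)<.09)&(W[...,2]>.045); hsv=cv2.cvtColor(im,cv2.COLOR_RGB2HSV).astype(int)
m&=(hsv[...,0]>15)&(hsv[...,0]<35)&(hsv[...,1]>45)&(hsv[...,1]<140)&(W[...,2]<.25); p=W[m]; print(len(p),np.percentile(p,[2,50,98],axis=0).round(3))
E
```

```text
time_s: 26.23
ee_pos: [0.4215, -0.3297, 0.1284]
eef_rot: [-3.105, 0.004, 1.523]
force: [-0.0, 0.2, -1.3]
grip_width: 0.0548
time_s: 26.65
ee_pos: [0.4819, -0.1632, 0.129]
eef_rot: [-3.106, 0.004, 1.522]
force: [1.2, -0.5, -2.6]
grip_width: 0.0547
time_s: 26.9
ee_pos: [0.4903, -0.1476, 0.1294]
eef_rot: [-3.106, 0.004, 1.524]
force: [-0.3, 0.1, -1.0]
grip_width: 0.0546
1191 [[ 0.455 -0.206  0.123]
 [ 0.484 -0.177  0.159]
 [ 0.517 -0.1    0.177]]
```

View pics/w9.png

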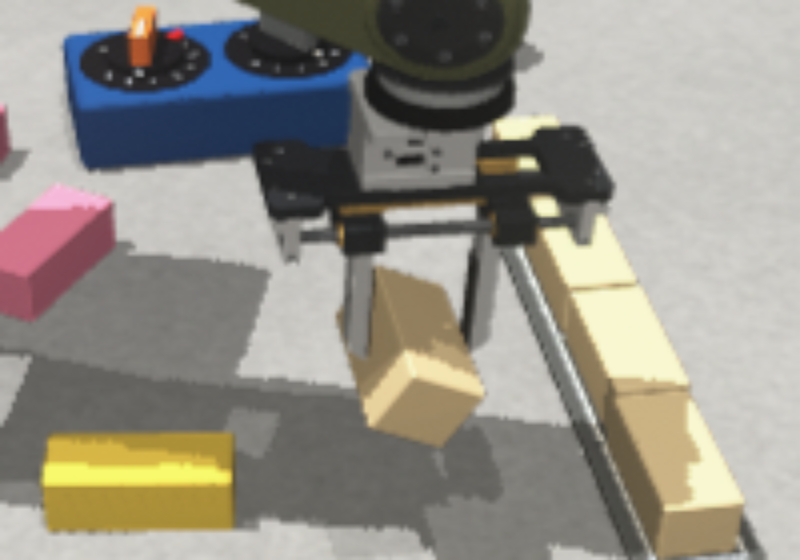

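The brick hangs pitched and rolled in the tips. I'll lower it till it touches the bench and let it settle flat.

```bash

python3 -m creep '{"translation":[[0,0,-25],[0,0,-50],[0,0,-72],[0,0,-88],[0,0,-94]],"yaw":[0,0,0,0,0],"gripper":[200,200,200,200,200]}' 10
python3 -m creep '{"translation":[[0,0,-4],[0,0,-8],[0,0,-12],[0,0,-15]],"yaw":[0,0,0,0],"gripper":[200,200,200,200]}'
python3 -m creep '{"translation":[[0,0,0],[0,0,0],[0,0,0],[0,0,0],[0,0,0]],"yaw":[0,0,0,0,0],"gripper":[200,0,0,0,0]}'
python3 -m creep '{"translation":[[0,0,10],[0,0,30],[0,0,60],[0,-20,80],[0,-40,100]],"yaw":[0,0,0,0,0],"gripper":[0,0,0,0,0]}' 25
python3 - <<'E'
from m import *
im,W,c=shot("wrist"); tops([(im,W)]); im,W,c=shot("side"); tops([(im,W)])
E
```

```text
time_s: 27.37
ee_pos: [0.4884, -0.1492, 0.0331]
eef_rot: [-3.103, 0.003, 1.521]
force: [0.4, 0.0, -1.9]
grip_width: 0.0536
time_s: 27.7
ee_pos: [0.4884, -0.1496, 0.019]
eef_rot: [-3.103, 0.004, 1.521]
force: [-9.1, 0.4, 13.2]
grip_width: 0.0531
time_s: 28.12
ee_pos: [0.4886, -0.1497, 0.0192]
eef_rot: [-3.103, 0.004, 1.521]
force: [-0.1, 0.4, 0.2]
grip_width: 0.0761
time_s: 28.53
ee_pos: [0.4889, -0.1897, 0.1217]
eef_rot: [-3.105, 0.005, 1.523]
force: [0.0, 0.6, -0.8]
grip_width: 0.094
x 0.475 y -0.152 ztop 0.048 long-axis 87.3 deg  110x48 area 5275
x 0.647 y -0.141 ztop 0.054 long-axis 85.7 deg  178x51 area 8585
x 0.367 y -0.336 ztop 0.060 long-axis -90.0 deg  54x48 area 2375
x 0.470 y -0.332 ztop 0.060 long-axis -2.6 deg  48x44 area 2107
x 0.565 y -0.334 ztop 0.060 long-axis 0.0 deg  47x43 area 2070
x 0.644 y -0.174 ztop 0.054 long-axis 87.6 deg  103x42 area 4078
x 0.652 y -0.084 ztop 0.054 long-axis 88.3 deg  61x43 area 2475
x 0.474 y -0.153 ztop 0.049 long-axis 87.2 deg  110x45 area 4128
x 0.367 y -0.329 ztop 0.061 long-axis 87.2 deg  109x46 area 4962
x 0.470 y -0.338 ztop 0.060 long-axis 86.6 deg  108x47 area 4870
x 0.564 y -0.344 ztop 0.060 long-axis 88.7 deg  110x46 area 4961
```

It settled flat at (475,-152). Grasp it and carry to second_3 at (650,-117).

```bash

python3 -m creep '{"translation":[[-8,20,-30],[-14,38,-60],[-14,38,-90],[-14,38,-115],[-14,38,-124]],"yaw":[0,0,0,0,0],"gripper":[30,30,30,30,30]}'
python3 -m creep '{"translation":[[0,0,0],[0,0,0],[0,0,0],[0,0,0],[0,0,0]],"yaw":[0,0,0,0,0],"gripper":[200,200,200,200,200]}'
python3 -m creep '{"translation":[[0,0,0],[0,0,0],[0,0,0],[0,0,30],[0,0,60]],"yaw":[0,0,0,0,0],"gripper":[200,200,200,200,200]}'
python3 -m creep '{"translation":[[15,2,30],[50,10,40],[88,20,40],[126,28,40],[164,35,40]],"yaw":[0,0,0,0,0],"gripper":[200,200,200,200,200]}'
python3 -m creep '{"translation":[[10,0,0],[10,0,0],[10,0,0]],"yaw":[0,0,0],"gripper":[200,200,200]}'
```

```text
time_s: 29.05
ee_pos: [0.4741, -0.1526, -0.0041]
eef_rot: [-3.105, 0.005, 1.52]
force: [0.0, 0.2, 0.2]
grip_width: 0.0824
time_s: 29.47
ee_pos: [0.4747, -0.1529, -0.003]
eef_rot: [-3.107, 0.006, 1.52]
force: [-0.9, 0.1, 0.6]
grip_width: 0.0528
time_s: 29.88
ee_pos: [0.4736, -0.1525, 0.0566]
eef_rot: [-3.103, 0.005, 1.52]
force: [-0.3, -1.0, -0.9]
grip_width: 0.0482
time_s: 30.3
ee_pos: [0.6391, -0.1168, 0.0969]
eef_rot: [-3.103, 0.005, 1.52]
force: [0.2, -0.7, -0.5]
grip_width: 0.0486
time_s: 30.55
ee_pos: [0.6487, -0.1166, 0.096]
eef_rot: [-3.102, 0.004, 1.52]
force: [-0.2, -0.1, -1.7]
grip_width: 0.0489
```

```bash

python3 -m creep '{"translation":[[2,-1,-12],[2,-1,-24],[2,-1,-34],[2,-1,-39],[2,-1,-39]],"yaw":[0,0,0,0,0],"gripper":[200,200,200,200,200]}'
python3 -m creep '{"translation":[[0,0,-2],[0,0,-3],[0,0,-4],[0,0,-4]],"yaw":[0,0,0,0],"gripper":[200,200,200,200]}'
```

```text
time_s: 30.97
ee_pos: [0.6496, -0.1176, 0.055]
eef_rot: [-3.099, 0.004, 1.52]
force: [-0.4, -0.3, -1.9]
grip_width: 0.0486
time_s: 31.3
ee_pos: [0.6498, -0.1176, 0.0515]
eef_rot: [-3.1, 0.004, 1.52]
force: [-0.1, 0.5, 0.2]
grip_width: 0.0485
```

```bash

python3 -m creep '{"translation":[[0,0,-1],[0,0,-1],[0,0,-1],[0,0,-1],[0,0,-1]],"yaw":[0,0,0,0,0],"gripper":[200,40,40,40,40]}'
python3 -m creep '{"translation":[[0,0,5],[0,0,35],[0,0,65],[-12,-10,75],[-30,-25,75]],"yaw":[0,0,0,0,0],"gripper":[30,30,30,30,30]}'
python3 -m creep '{"translation":[[-20,-33,0],[-40,-66,0],[-56,-100,0],[-56,-138,0],[-56,-170,0]],"yaw":[0,0,0,0.01,0.02],"gripper":[30,30,30,30,30]}'
python3 -m creep '{"translation":[[0,-26,0],[0,-30,0],[0,-30,0]],"yaw":[0.008,0.008,0.008],"gripper":[30,30,30]}'
python3 - <<'E'
from m import *
im,W,c=shot("wrist"); tops([(im,W)])
im,W,c=shot("side"); tops([(im,W)])
E
```

```text
time_s: 31.72
ee_pos: [0.6499, -0.1176, 0.0505]
eef_rot: [-3.1, 0.004, 1.52]
force: [0.6, -0.2, -0.2]
grip_width: 0.0717
time_s: 32.13
ee_pos: [0.6215, -0.1422, 0.1292]
eef_rot: [-3.106, 0.005, 1.522]
force: [-0.8, -0.3, -0.1]
grip_width: 0.083
time_s: 32.55
ee_pos: [0.5647, -0.3146, 0.1303]
eef_rot: [-3.106, 0.006, 1.542]
force: [0.4, -0.2, -0.5]
grip_width: 0.0833
time_s: 32.8
ee_pos: [0.5642, -0.346, 0.1302]
eef_rot: [-3.106, 0.006, 1.547]
force: [-0.7, 0.5, 0.1]
grip_width: 0.0831
x 0.643 y -0.215 ztop 0.054 long-axis -1.6 deg  49x31 area 1484
x 0.367 y -0.329 ztop 0.060 long-axis 87.7 deg  109x49 area 5256
x 0.471 y -0.337 ztop 0.060 long-axis 86.4 deg  109x48 area 4664
x 0.565 y -0.344 ztop 0.060 long-axis 88.6 deg  110x48 area 5258
x 0.476 y -0.317 ztop 0.473 long-axis 81.5 deg  61x37 area 1634
x 0.564 y -0.337 ztop 0.063 long-axis 87.5 deg  91x47 area 3820
```

```bash

python3 -m creep '{"translation":[[0,2,-30],[0,2,-60],[0,2,-90],[0,2,-114],[0,2,-121]],"yaw":[0,0,0,0,0],"gripper":[30,30,30,30,30]}'
python3 -m creep '{"translation":[[0,0,0],[0,0,0],[0,0,0],[0,0,0],[0,0,0]],"yaw":[0,0,0,0,0],"gripper":[200,200,200,200,200]}'
python3 -m creep '{"translation":[[0,0,0],[0,0,0],[0,0,0],[0,0,30],[0,0,60]],"yaw":[0,0,0,0,0],"gripper":[200,200,200,200,200]}'
python3 -m creep '{"translation":[[0,5,35],[0,32,60],[0,66,60],[10,102,60],[20,138,60]],"yaw":[0,0,0,-0.014,-0.028],"gripper":[200,200,200,200,200]}'
python3 -m creep '{"translation":[[15,36,0],[30,72,0],[45,108,0],[60,144,0],[70,180,0]],"yaw":[0,0,0,0,0],"gripper":[200,200,200,200,200]}'
python3 -m creep '{"translation":[[2,20,0],[2,22,0],[2,22,0]],"yaw":[0,0,0],"gripper":[200,200,200]}'
```

```text
time_s: 33.32
ee_pos: [0.5636, -0.339, 0.0055]
eef_rot: [-3.102, 0.002, 1.551]
force: [-1.1, 0.8, -1.2]
grip_width: 0.0829
time_s: 33.73
ee_pos: [0.5642, -0.3393, 0.007]
eef_rot: [-3.103, 0.004, 1.551]
force: [-0.5, -1.0, 0.6]
grip_width: 0.0531
time_s: 34.15
ee_pos: [0.5631, -0.3387, 0.0658]
eef_rot: [-3.1, 0.001, 1.551]
force: [-0.1, -0.3, -1.1]
grip_width: 0.0488
time_s: 34.57
ee_pos: [0.5829, -0.1995, 0.1264]
eef_rot: [-3.101, 0.001, 1.522]
force: [0.6, -0.2, -2.9]
grip_width: 0.0483
time_s: 34.98
ee_pos: [0.6536, -0.0176, 0.1263]
eef_rot: [-3.1, 0.001, 1.522]
force: [1.1, -0.9, -2.3]
grip_width: 0.0488
time_s: 35.23
ee_pos: [0.6554, 0.0055, 0.1259]
eef_rot: [-3.1, 0.001, 1.524]
force: [0.6, -0.3, -2.1]
grip_width: 0.0489
```

```bash

python3 -m creep '{"translation":[[1,-4,-20],[1,-4,-40],[1,-4,-58],[1,-4,-68],[1,-4,-69]],"yaw":[-0.003,-0.003,-0.003,-0.003,-0.003],"gripper":[200,200,200,200,200]}'
python3 -m creep '{"translation":[[0,0,-2],[0,0,-3],[0,0,-4],[0,0,-5]],"yaw":[0,0,0,0],"gripper":[200,200,200,200]}'
```

```text
time_s: 35.65
ee_pos: [0.6553, 0.0003, 0.0548]
eef_rot: [-3.096, 0.002, 1.519]
force: [-0.5, -0.2, -1.8]
grip_width: 0.0485
time_s: 35.98
ee_pos: [0.6556, 0.0002, 0.0506]
eef_rot: [-3.098, 0.002, 1.519]
force: [0.9, -0.5, -2.0]
grip_width: 0.0487
```

```bash

python3 -m creep '{"translation":[[0,2,0],[0,2,-1],[0,2,-2],[0,2,-2],[0,2,-2]],"yaw":[0,0,0,0,0],"gripper":[200,200,200,40,40]}'
python3 -m creep '{"translation":[[0,0,0],[0,0,0],[0,0,5],[0,0,35],[0,0,75]],"yaw":[0,0,0,0,0],"gripper":[30,30,30,30,30]}'
python3 -m creep '{"translation":[[-18,-33,0],[-36,-66,0],[-54,-99,0],[-72,-132,0],[-90,-165,0]],"yaw":[0,0,0,0,-0.01],"gripper":[30,30,30,30,30]}'
python3 -m creep '{"translation":[[-18,-33,0],[-36,-66,0],[-54,-99,0],[-72,-132,0],[-90,-165,0]],"yaw":[0,0,0,0,0],"gripper":[30,30,30,30,30]}'
python3 -m creep '{"translation":[[0,-5,0],[0,-5,0]],"yaw":[0,0],"gripper":[30,30]}'
python3 - <<'E'
from m import *
im,W,c=shot("wrist"); tops([(im,W)])
im,W,c=shot("scene"); tops([(im,W)])
E
```

```text
time_s: 36.4
ee_pos: [0.6558, 0.0022, 0.0489]
eef_rot: [-3.098, 0.002, 1.519]
force: [-0.5, -0.5, -0.7]
grip_width: 0.0591
time_s: 36.82
ee_pos: [0.6542, 0.0023, 0.122]
eef_rot: [-3.092, 0.002, 1.519]
force: [0.2, 0.3, 0.6]
grip_width: 0.0829
time_s: 37.23
ee_pos: [0.5632, -0.1641, 0.1225]
eef_rot: [-3.093, 0.002, 1.51]
force: [1.4, -0.3, 0.8]
grip_width: 0.0829
time_s: 37.65
ee_pos: [0.4721, -0.3306, 0.1232]
eef_rot: [-3.093, 0.002, 1.51]
force: [-0.0, -0.1, 0.7]
grip_width: 0.0832
time_s: 37.82
ee_pos: [0.4713, -0.3374, 0.1236]
eef_rot: [-3.094, 0.003, 1.506]
force: [0.3, 0.2, 0.8]
grip_width: 0.0827
x 0.643 y -0.216 ztop 0.054 long-axis -2.0 deg  49x27 area 1315
x 0.367 y -0.329 ztop 0.060 long-axis 87.6 deg  110x48 area 4737
x 0.470 y -0.337 ztop 0.060 long-axis 86.4 deg  110x48 area 5253
```

```bash

python3 -m creep '{"translation":[[0,0,-30],[0,0,-60],[0,0,-90],[0,0,-110],[0,0,-114]],"yaw":[0,0,0,0,0],"gripper":[30,30,30,30,30]}'
python3 -m creep '{"translation":[[0,0,0],[0,0,0],[0,0,0],[0,0,0],[0,0,0]],"yaw":[0,0,0,0,0],"gripper":[200,200,200,200,200]}'
python3 -m creep '{"translation":[[0,0,0],[0,0,0],[0,0,0],[0,0,30],[0,0,65]],"yaw":[0,0,0,0,0],"gripper":[200,200,200,200,200]}'
python3 -m creep '{"translation":[[10,20,35],[23,52,60],[37,86,62],[51,120,62],[65,154,62]],"yaw":[0,0,0,0.01,0.014],"gripper":[200,200,200,200,200]}'
python3 -m creep '{"translation":[[15,36,0],[30,72,0],[45,108,0],[60,144,0],[75,180,0]],"yaw":[0,0,0,0,0],"gripper":[200,200,200,200,200]}'
python3 -m creep '{"translation":[[15,36,0],[30,72,0],[45,100,0],[50,112,0],[50,112,0]],"yaw":[0,0,0,0,0],"gripper":[200,200,200,200,200]}'
```

```text
time_s: 38.33
ee_pos: [0.4719, -0.3322, 0.0059]
eef_rot: [-3.089, -0.001, 1.512]
force: [0.0, 0.2, 0.6]
grip_width: 0.083
time_s: 38.75
ee_pos: [0.4724, -0.3325, 0.007]
eef_rot: [-3.09, -0.0, 1.512]
force: [-2.1, -0.1, 1.7]
grip_width: 0.0531
time_s: 39.17
ee_pos: [0.471, -0.3315, 0.0706]
eef_rot: [-3.086, -0.003, 1.512]
force: [0.4, -1.1, -0.9]
grip_width: 0.0488
time_s: 39.58
ee_pos: [0.5365, -0.176, 0.1332]
eef_rot: [-3.087, -0.003, 1.526]
force: [0.8, -0.3, -1.9]
grip_width: 0.0489
time_s: 40.0
ee_pos: [0.6118, 0.0059, 0.1331]
eef_rot: [-3.087, -0.003, 1.526]
force: [0.1, -0.6, -1.7]
grip_width: 0.0491
time_s: 40.42
ee_pos: [0.662, 0.1209, 0.1322]
eef_rot: [-3.086, -0.003, 1.529]
force: [0.3, 0.0, -2.0]
grip_width: 0.0489
```

```bash

python3 -m creep '{"translation":[[0,-4,-20],[0,-4,-42],[0,-4,-62],[0,-4,-74],[0,-4,-75]],"yaw":[-0.006,-0.006,-0.006,-0.006,-0.006],"gripper":[200,200,200,200,200]}'
python3 -m creep '{"translation":[[0,0,-2],[0,0,-3],[0,0,-4],[0,0,-5]],"yaw":[0,0,0,0],"gripper":[200,200,200,200]}'
```

```text
time_s: 40.83
ee_pos: [0.6606, 0.1159, 0.0545]
eef_rot: [-3.082, -0.002, 1.522]
force: [-0.8, 0.0, -2.2]
grip_width: 0.0488
time_s: 41.17
ee_pos: [0.6611, 0.1159, 0.0505]
eef_rot: [-3.083, -0.003, 1.522]
force: [0.2, 0.3, -2.1]
grip_width: 0.0492
```

```bash

python3 -m creep '{"translation":[[0,1,0],[0,1,-1],[0,1,-2],[0,1,-2],[0,1,-2]],"yaw":[0,0,0,0,0],"gripper":[200,200,200,40,40]}'
python3 -m creep '{"translation":[[0,0,0],[0,0,0],[0,0,5],[0,0,35],[0,0,75]],"yaw":[0,0,0,0,0],"gripper":[30,30,30,30,30]}'
python3 -m creep '{"translation":[[-21,-32,0],[-42,-64,0],[-63,-96,0],[-84,-128,0],[-105,-160,0]],"yaw":[0,0,0,0,0],"gripper":[30,30,30,30,30]}'
python3 -m creep '{"translation":[[-21,-32,0],[-42,-64,0],[-63,-96,0],[-84,-128,0],[-105,-160,0]],"yaw":[0,0,0,0,0],"gripper":[30,30,30,30,30]}'
python3 -m creep '{"translation":[[-21,-32,0],[-42,-64,0],[-63,-96,0],[-83,-127,0],[-83,-127,0]],"yaw":[0,0,0,0.005,0.005],"gripper":[30,30,30,30,30]}'
python3 - <<'E'
from m import *
im,W,c=shot("wrist"); tops([(im,W)])
im,W,c=shot("scene"); tops([(im,W)])
E
```

```text
time_s: 41.58
ee_pos: [0.6612, 0.1169, 0.0488]
eef_rot: [-3.084, -0.003, 1.522]
force: [0.4, 0.1, -0.2]
grip_width: 0.0591
time_s: 42.0
ee_pos: [0.6596, 0.1167, 0.1217]
eef_rot: [-3.078, -0.002, 1.522]
force: [-0.1, -0.1, 0.5]
grip_width: 0.0826
time_s: 42.42
ee_pos: [0.5534, -0.0445, 0.1222]
eef_rot: [-3.078, -0.002, 1.522]
force: [1.2, -0.7, 0.4]
grip_width: 0.0829
time_s: 42.83
ee_pos: [0.4473, -0.2059, 0.1228]
eef_rot: [-3.079, -0.001, 1.522]
force: [0.8, -1.0, 1.0]
grip_width: 0.0829
time_s: 43.25
ee_pos: [0.3614, -0.337, 0.1234]
eef_rot: [-3.079, 0.0, 1.523]
force: [0.1, 0.3, 0.3]
grip_width: 0.0833
x 0.367 y -0.329 ztop 0.060 long-axis 87.8 deg  110x48 area 5266
x 0.660 y -0.026 ztop 0.101 long-axis -90.0 deg  55x42 area 1390
x 0.667 y 0.114 ztop 0.101 long-axis 86.8 deg  108x46 area 3332
```

```bash

python3 -m creep '{"translation":[[6,4,-30],[6,4,-60],[6,4,-90],[6,4,-110],[6,4,-114]],"yaw":[0.006,0.006,0.006,0.006,0.006],"gripper":[30,30,30,30,30]}'
python3 -m creep '{"translation":[[0,0,0],[0,0,0],[0,0,0],[0,0,0],[0,0,0]],"yaw":[0,0,0,0,0],"gripper":[200,200,200,200,200]}'
python3 -m creep '{"translation":[[0,0,0],[0,0,0],[0,0,0],[0,0,30],[0,0,65]],"yaw":[0,0,0,0,0],"gripper":[200,200,200,200,200]}'
python3 -m creep '{"translation":[[10,10,35],[30,36,65],[52,64,85],[75,93,85],[98,122,85]],"yaw":[0,0,0,0,-0.006],"gripper":[200,200,200,200,200]}'
python3 -m creep '{"translation":[[23,31,0],[46,62,0],[69,93,0],[92,124,0],[115,155,0]],"yaw":[0,0,0,0,0],"gripper":[200,200,200,200,200]}'
python3 -m creep '{"translation":[[23,31,0],[46,62,0],[69,93,0],[76,108,0],[76,108,0]],"yaw":[0,0,0,0,0],"gripper":[200,200,200,200,200]}'
```

```text
time_s: 43.77
ee_pos: [0.3692, -0.3274, 0.0063]
eef_rot: [-3.076, -0.004, 1.532]
force: [-0.2, -1.0, -0.5]
grip_width: 0.0832
time_s: 44.18
ee_pos: [0.3695, -0.3277, 0.0073]
eef_rot: [-3.077, -0.003, 1.532]
force: [-2.5, -0.1, 1.7]
grip_width: 0.0527
time_s: 44.6
ee_pos: [0.3684, -0.3267, 0.0713]
eef_rot: [-3.073, -0.007, 1.532]
force: [-0.0, -1.3, -1.6]
grip_width: 0.0493
time_s: 45.02
ee_pos: [0.4677, -0.2034, 0.1579]
eef_rot: [-3.076, -0.006, 1.526]
force: [0.2, -0.4, -2.0]
grip_width: 0.0492
time_s: 45.43
ee_pos: [0.5834, -0.0466, 0.1578]
eef_rot: [-3.076, -0.006, 1.526]
force: [-0.9, -1.4, -1.6]
grip_width: 0.0492
time_s: 45.85
ee_pos: [0.6601, 0.065, 0.1565]
eef_rot: [-3.075, -0.006, 1.529]
force: [-0.4, 0.1, -1.2]
grip_width: 0.0494
```

```bash

python3 -m creep '{"translation":[[0,-8,-12],[0,-8,-26],[0,-8,-40],[0,-8,-50],[0,-8,-52]],"yaw":[-0.006,-0.006,-0.006,-0.006,-0.006],"gripper":[200,200,200,200,200]}'
python3 -m creep '{"translation":[[0,0,-2],[0,0,-3],[0,0,-4],[0,0,-5]],"yaw":[0,0,0,0],"gripper":[200,200,200,200]}'
```

```text
time_s: 46.27
ee_pos: [0.6588, 0.0557, 0.1018]
eef_rot: [-3.071, -0.006, 1.522]
force: [-0.8, 0.1, -2.6]
grip_width: 0.0492
time_s: 46.6
ee_pos: [0.6592, 0.0555, 0.0976]
eef_rot: [-3.072, -0.006, 1.522]
force: [-1.7, -1.2, 8.5]
grip_width: 0.0494
```

```bash

python3 -m creep '{"translation":[[0,0,0],[0,0,0],[0,0,0],[0,0,0],[0,0,0]],"yaw":[0,0,0,0,0],"gripper":[200,40,40,40,40]}'
python3 -m creep '{"translation":[[0,0,5],[0,0,30],[0,0,60],[0,0,90],[-20,20,95]],"yaw":[0,0,0,0,0],"gripper":[40,40,40,40,40]}'
python3 -m creep '{"translation":[[-25,28,0],[-50,56,0],[-75,84,0],[-100,112,0],[-130,140,0]],"yaw":[0,0,0,0,0],"gripper":[40,40,40,40,40]}'
python3 -m creep '{"translation":[[-25,28,0],[-50,56,0],[-65,70,0],[-65,70,0]],"yaw":[0,0,0,0],"gripper":[40,40,40,40]}'
python3 - <<'E'
from m import *
im,W,c=shot("side","side3.png"); tops([(im,W)])
im,W,c=shot("scene"); tops([(im,W)])
im3,W3,c=shot("wrist"); np.savez("w10.npz",im=im3,W=W3)
cv2.imwrite("pics/w10.png",np.hstack([cv2.resize(im[180:420,200:520],(400,300)),cv2.resize(im3,(400,300))])[:,:,::-1])
E
```

```text
time_s: 47.02
ee_pos: [0.6592, 0.0556, 0.0977]
eef_rot: [-3.072, -0.006, 1.522]
force: [0.2, 0.2, -0.1]
grip_width: 0.0728
time_s: 47.43
ee_pos: [0.6422, 0.0732, 0.1984]
eef_rot: [-3.08, -0.006, 1.519]
force: [-0.0, 0.5, 1.1]
grip_width: 0.0794
time_s: 47.85
ee_pos: [0.5111, 0.2143, 0.1988]
eef_rot: [-3.081, -0.006, 1.518]
force: [-0.0, 1.1, -0.5]
grip_width: 0.0794
time_s: 48.18
ee_pos: [0.4438, 0.2868, 0.1997]
eef_rot: [-3.082, -0.007, 1.522]
force: [-0.1, 0.5, -0.2]
grip_width: 0.079
x 0.649 y -0.122 ztop 0.102 long-axis 87.5 deg  104x46 area 3672
x 0.668 y 0.152 ztop 0.100 long-axis 0.0 deg  47x31 area 1273
x 0.667 y 0.076 ztop 0.148 long-axis 87.6 deg  68x47 area 2528
```

View pics/w10.png

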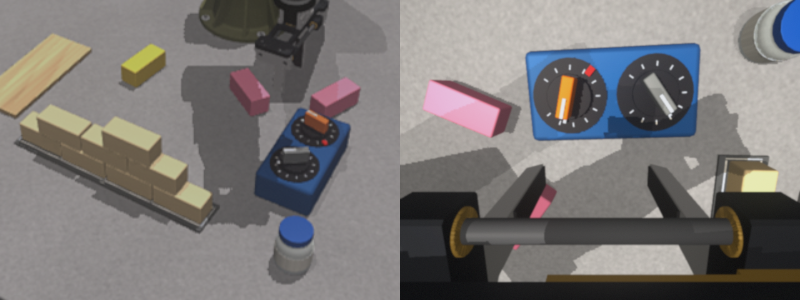

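All eight bricks stand as 4+3+1. Wrist half of the view: orange grip at about (264,155), its white pointer downwards at (258,176), red index at (302,114). Next, the angles.

```bash

python3 - <<'E'
from m import *
z=np.load("w10.npz"); im,W=z["im"],z["W"]
hsv=cv2.cvtColor(im,cv2.COLOR_RGB2HSV).astype(int); H,S,V=hsv[...,0],hsv[...,1],hsv[...,2]
box=np.zeros(H.shape,bool); box[70:225,205:345]=1
o=box&(H>5)&(H<20)&(S>140)&(V>90)&(W[...,2]>.1); red=box&((H<4)|(H>175))&(S>170)
p=W[o]; r=W[red]
print("orange top",len(p),np.median(p,0).round(4),cv2.minAreaRect(p[:,:2].astype(np.float32)*1000)); print("red",len(r),r.mean(0).round(4))
w=box&(S<50)&(V>150)&(W[...,2]>.1); q=W[w]; print("white top",len(q),q.mean(0).round(4))
b=box&(H>100)&(H<120)&(S>120); pb=(W[...,2]>.06)&(W[...,2]<.08)&(H>100)&(H<120)&(S>120)
print("box top",cv2.minAreaRect(W[pb][:,:2].astype(np.float32)*1000))
cr=im[70:225,205:345]; cv2.imwrite("pics/dial.png",cv2.resize(cr,None,fx=4,fy=3.8,interpolation=cv2.INTER_CUBIC)[:,:,::-1])
E
```

```text
orange top 1233 [0.4082 0.3444 0.1095] ((405.9460754394531, 339.5614013671875), (49.83645248413086, 15.373344421386719), 76.00740051269531)
red 139 [0.4343 0.3704 0.0752]
white top 175 [0.4024 0.3275 0.1105]
box top ((508.14990234375, 344.7821350097656), (324.3921813964844, 138.73582458496094), 6.0081610679626465)
```

View pics/dial.png

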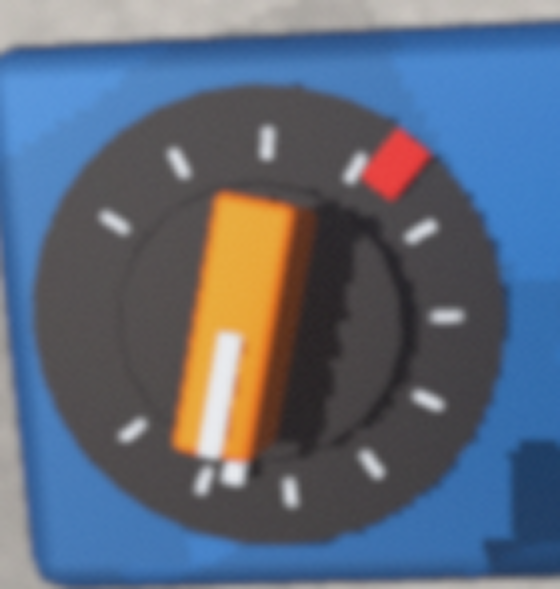

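The pointer is at -104°, the index at +47°, and the axis at about (406,340) mm. So the turn is +151° (2.64 rad) anticlockwise, clear of the stops (about -108° to +43° on the dial), with joint 6 in range. Move above and pre-close.

```bash

python3 -m creep '{"translation":[[-15,20,-10],[-30,40,-30],[-40,53,-50],[-40,53,-65],[-40,53,-70]],"yaw":[-0.05,-0.1,-0.15,-0.195,-0.195],"gripper":[150,150,150,150,150]}' 15
python3 -m creep '{"translation":[[0,0,0],[0,0,0],[0,0,0]],"yaw":[0,0,0],"gripper":[150,150,150]}'
python3 - <<'E'
from m import *
im,W,c=shot("wrist"); 
hsv=cv2.cvtColor(im,cv2.COLOR_RGB2HSV).astype(int); H,S,V=hsv[...,0],hsv[...,1],hsv[...,2]
o=(H>5)&(H<20)&(S>140)&(V>70)&(abs(W[...,2]-.11)<.006)&(abs(W[...,0]-.406)<.05)&(abs(W[...,1]-.34)<.05)
print(cv2.minAreaRect(W[o][:,:2].astype(np.float32)*1000),o.sum())
red=((H<4)|(H>175))&(S>170)&(abs(W[...,2]-.075)<.006); print(red.sum(),W[red].mean(0))
E
```

```text
time_s: 48.75
ee_pos: [0.4064, 0.3361, 0.127]
eef_rot: [-3.08, -0.004, 1.321]
force: [0.5, -0.7, 0.9]
grip_width: 0.0494
time_s: 49.0
ee_pos: [0.4074, 0.3357, 0.1279]
eef_rot: [-3.081, -0.005, 1.321]
force: [0.2, -0.6, 0.3]
grip_width: 0.0392
((405.80133056640625, 339.92584228515625), (49.722068786621094, 14.871979713439941), 75.9810562133789) 1863
266 [0.43397298 0.37063033 0.07488357]
```

```bash

python3 -m creep '{"translation":[[-3,4,-15],[-3,4,-30],[-3,4,-45],[-3,4,-55],[-3,4,-56]],"yaw":[0.004,0.004,0.004,0.004,0.004],"gripper":[150,150,150,150,150]}'
python3 -m creep '{"translation":[[0,0,0],[0,0,0],[0,0,0],[0,0,0],[0,0,0]],"yaw":[0,0,0,0,0],"gripper":[240,240,240,240,240]}'
```

```text
time_s: 49.47
ee_pos: [0.404, 0.3393, 0.0708]
eef_rot: [-3.08, -0.004, 1.325]
force: [-0.3, 1.0, 0.4]
grip_width: 0.0386
time_s: 49.88
ee_pos: [0.4042, 0.3396, 0.0715]
eef_rot: [-3.08, -0.004, 1.325]
force: [-2.4, -0.8, 5.1]
grip_width: 0.0157
```

```bash

python3 -m creep '{"translation":[[0,0,0],[0,-1,0],[0,-1,0],[0,-1,0],[0,-1.4,0]],"yaw":[0.12,0.24,0.36,0.48,0.6],"gripper":[240,240,240,240,240]}'
python3 -m creep '{"translation":[[0,0,0],[0.3,-0.5,0],[0.5,-0.7,0],[0.7,-1,0],[0.8,-1.2,0]],"yaw":[0.12,0.24,0.36,0.48,0.6],"gripper":[240,240,240,240,240]}'
```

```text
time_s: 50.3
ee_pos: [0.405, 0.3386, 0.0717]
eef_rot: [-3.082, -0.005, 1.931]
force: [6.2, 4.4, -6.7]
grip_width: 0.0159
time_s: 50.72
ee_pos: [0.4065, 0.3384, 0.0717]
eef_rot: [-3.085, -0.005, 2.537]
force: [4.6, 9.3, -8.6]
grip_width: 0.0158
```

```bash

python3 -m creep '{"translation":[[0.3,0,0],[0.5,0,0],[0.8,-0.3,0],[1,-0.3,0],[1.3,-0.3,0]],"yaw":[0.12,0.24,0.36,0.48,0.6],"gripper":[240,240,240,240,240]}'
python3 -m creep '{"translation":[[0.3,0,0],[0.5,0,0],[0.8,0.2,0],[1,0.3,0],[1.3,0.4,0]],"yaw":[0.12,0.24,0.36,0.48,0.6],"gripper":[240,240,240,240,240]}'
```

```text
time_s: 51.13
ee_pos: [0.4077, 0.3391, 0.0717]
eef_rot: [-3.088, -0.004, -3.141]
force: [-0.2, 9.0, -6.1]
grip_width: 0.0154
time_s: 51.55
ee_pos: [0.4083, 0.3404, 0.0716]
eef_rot: [-3.089, -0.004, -2.535]
force: [-5.5, 8.1, -2.4]
grip_width: 0.0156
```

```bash

python3 -m creep '{"translation":[[0,0,0],[0,0,0],[0,0,0],[0,0,0]],"yaw":[0.11,0.22,0.222,0.222],"gripper":[240,240,240,240]}'
python3 -m creep '{"translation":[[0,0,0],[0,0,0],[0,0,0],[0,0,0],[0,0,0]],"yaw":[0,0,0,0,0],"gripper":[150,150,150,150,150]}'
python3 -m creep '{"translation":[[0,0,20],[0,0,50],[0,0,80],[0,0,110],[0,0,130]],"yaw":[0,0,0,0,0],"gripper":[150,150,150,150,150]}'
python3 -m creep '{"translation":[[-20,-25,0],[-40,-50,0],[-50,-75,0],[-60,-100,0],[-60,-100,0]],"yaw":[-0.12,-0.24,-0.36,-0.48,-0.6],"gripper":[150,150,150,150,150]}'
python3 - <<'E'
from m import *
D=[]
for n in ("scene","side"):
    im,W,c=shot(n,"f_"+n+".png"); D.append((im,W)); print(n); 
    hsv=cv2.cvtColor(im,cv2.COLOR_RGB2HSV).astype(int); H,S,V=hsv[...,0],hsv[...,1],hsv[...,2]
    near=(np.hypot(W[...,0]-.406,W[...,1]-.34)<.05)
    o=near&(H>5)&(H<20)&(S>130)&(V>70)&(abs(W[...,2]-.11)<.005); 
    if o.sum()>10: print(o.sum(),cv2.minAreaRect(W[o][:,:2].astype(np.float32)*1000))
    red=near&((H<4)|(H>175))&(S>150)&(W[...,2]<.085); 
    if red.sum(): print("red",red.sum(),W[red].mean(0))
    w=near&(S<60)&(V>130)&(W[...,2]>.1); 
    if w.sum(): print("white",w.sum(),W[w].mean(0))
print("wall");tops(D)
a=cv2.resize(D[0][0][200:380,180:420],(400,300)); b=cv2.resize(D[0][0][255:315,420:500],(400,300),interpolation=cv2.INTER_CUBIC)
cv2.imwrite("pics/final.png",np.hstack([a,b])[:,:,::-1])
E
```

```text
time_s: 51.88
ee_pos: [0.4082, 0.3409, 0.0716]
eef_rot: [-3.09, -0.004, -2.315]
force: [-0.8, 5.9, -3.4]
grip_width: 0.0154
time_s: 52.3
ee_pos: [0.4082, 0.3408, 0.0717]
eef_rot: [-3.09, -0.004, -2.316]
force: [-0.5, -0.2, 0.3]
grip_width: 0.0384
time_s: 52.72
ee_pos: [0.4086, 0.3411, 0.2048]
eef_rot: [-3.089, -0.001, -2.316]
force: [0.2, -0.2, 0.1]
grip_width: 0.0386
time_s: 53.13
ee_pos: [0.3473, 0.2385, 0.2052]
eef_rot: [-3.089, -0.0, -2.924]
force: [0.0, -0.4, 0.5]
grip_width: 0.0387
scene
64 ((410.3417663574219, 341.2310485839844), (55.561885833740234, 17.822219848632812), 44.78361511230469)
red 13 [0.43411732 0.37021639 0.07229811]
white 10 [0.41492477 0.34942814 0.10990685]
side
54 ((406.0732116699219, 337.43890380859375), (49.26882553100586, 17.458843231201172), 44.86695861816406)
red 7 [0.43479651 0.36990631 0.0757976 ]
white 4 [0.41353232 0.34857403 0.11263244]
wall
x 0.653 y -0.087 ztop 0.101 long-axis 86.5 deg  172x52 area 7675
x 0.665 y 0.142 ztop 0.101 long-axis -90.0 deg  51x51 area 2121
x 0.662 y 0.054 ztop 0.149 long-axis 87.5 deg  112x51 area 5341
```

View pics/final.png

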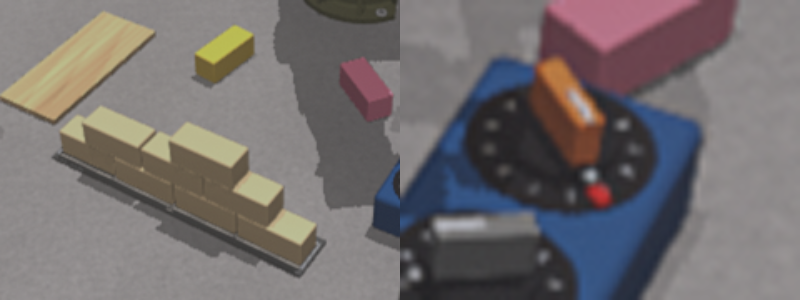

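The picture shows the wall as 4+3+1, with the pointer's skirt tick at (588,175) right against the red mark at (598,195). The bar reads about 45° against the index at 47°, roughly 2 mm off. Handing in.

```bash
python3 -c "
from station import ctrl
print(ctrl.hand_in(), ctrl.get_obs()['time_s'])"
```

```text
the job is handed in; nothing more can be done
the job is handed in; nothing more can be done
```

I built the wall from all eight cream firebricks (four, then three, then one on top), turned the orange dial about 151° anticlockwise to the red index, moved the arm clear and handed in at about 53 s. No verdict came back.

**Last checks**
- **Wall:** it was standing. The course tops read 101 mm and 149 mm (nominal 102 and 150). Each brick went down within an estimated 4 mm of its place and 1–2° of the wall line.
- **Dial:** the bar reads about 45° and the index 47°, so the pointer is about 2 mm off, against the 6 mm allowed.
- **Left alone:** I never touched the grey dial, the spray can, the jar or the pink and yellow look-alikes. I did not measure the grey dial, can or jar again at the end.

**What went wrong or disagreed**
- **Finger length:** the fingertips sat about 20 mm behind the reported tool point, not 19 mm ahead as stated. The first two grasps closed above the brick, and I corrected the height after that.
- **First placing:** that brick pressed down with about 35 N, so I set the later ones down more gently.
- **Knocked brick:** one brick fell into a wedge between two others. I gripped it on its edges, laid it on the bench and picked it up again.
- **Tool tilt:** the gripper drifted to about 4° of tilt during the run, and I allowed for it in the dial turn.

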